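Index a free-running drum and pin it

ROBOT

A 7-joint arm with a two-finger parallel gripper is mounted at the origin on a cart in front of the work surface, level with it; the furniture and walls round the work are solid. World frame = base frame: x ahead of the robot, y to its left, z up, the work surface at z = 0. Lengths are in m, angles in rad, forces in N, time in s.
With the tool pointing down it reaches from about 0.425 to 0.95 m from the base axis. Payload 4.7 kg.
Tool frame: the origin (TCP) lies at the very end of the fingers, on their centre line; the grasp point (between the pads) lies 19 mm behind it; z points along the fingers, y is the direction in which the jaws open and shut (so a half turn about z gives the same grasp; the last joint's range is limited). The gripper opens to 85 mm and grips with 20 to 120 N. Pads are 22 mm wide; open, the fingers measure 114 mm over their backs; the gripper's body (76 mm by 85 mm) begins 54 mm behind the grasp point. The pads swing forward as they close: fully open they stand 13 mm farther back than shut.
Start: joints at [1.117, 0.469, -0.049, 1.532, 0.024, 1.141, -0.082], TCP at [0.278, -0.615, 0.208] pointing down, gripper open.
Joint ranges: [-2.59, 2.59], [-0.33, 1.99], [-1.39, 1.29], [0.1, 2.45], [-1.04, 4.18], [0.21, 1.99], [-2.66, 2.66]. Speed limits (rad/s): [2.57, 2.57, 3.14, 3.14, 3.14, 3.14, 3.14].

INTERFACE

Orientations are given as a rotation vector (axis times angle).
In Python, from cell import bot gives the robot as it stands. The module is installed in compiled form; this text tells all that it offers.
- The arm moves only by the tool move_arm, never from a script. Its argument "targets" is one flat list of numbers, 6 for each row, row after row: the shift along the tool's x, y, z in units of 25 mm (1.0 is 25 mm), then the turn, a rotation vector about the tool's x, y, z in rad. A call has 1 to 12 rows; each row is the pose to reach, as a shift and turn from the pose commanded when the call began, along the tool's axes at that moment; what a row does not reach only later rows make up. A row lasts 1/8 s, in which the tool goes at most 62.5 mm and 10.7 degrees, less where a joint would pass 70% of its speed; a pose out of reach is approached as far as the arm can. A call with a gripper value outside its range is refused whole. "fingers" is the opening, from 0 (shut) to 1 (fully open), set as the call begins (left out, the last holds). The fingers move at their own pace and stop on an object; "force" is the grip in N (left out, the last holds). Time passes only in rows, so rows that repeat a pose let the fingers close. It gives the time, the measured TCP pose, the force and the opening at its end, in the units of the state.
- bot.observe(): the state, without advancing time (a new reading comes with each control period).
- bot.get_image(name): name is "scene" or "top" or "wrist"; returns the picture (480x640x3 uint8, red, green, blue); there is no depth.
- bot.calibration(name): a dict with "fx", "fy", "cx", "cy" (pixels), "R" (3x3) and "t" (3): a world point X has camera coordinates R X + t. Camera axes: x right, y down, z forward; pixel columns grow to the right and rows downward; lengths in m; the calibration is good to about 2 mm. A picture is of the moment at which its call begins: read the wrist's pose just before it. calibration takes no time and is no camera call; for the wrist camera it gives the pose at the moment of the call.
- bot.finish_job(): hands the job in, once; it reports no verdict.
The state is a dict: "clock": time; "q": joint angles; "qd": joint speeds; "effort": joint torques, N m; "eef_pos": TCP position; "orientation": TCP orientation; "force": force on the tool from outside, world axes, zero at the start; "ft_torque": the same for the moment, N m; "grip_width": finger opening in m.
Only numpy, scipy, OpenCV 4.12 (cv2) and the standard library are available. Lean on these libraries where they do the work, as an engineer would, in place of code of your own. Each camera call takes 0.05 s, during which the arm holds its last target.

TASK

Turn the free-running drum on the bearing stand by stroking its smooth rim with light fingertip pressure (well under 20 N) until the single socket in its twelve-sided index flange stands exactly at the top under the fork, and leave it there at rest. Then take the lock pin from its holder and lower it gently between the fork's prongs into the socket until its shoulder sits flat on the fork, and let go. Do not disturb the other things on the table.

Things in the scene. Friction and masses are not known exactly. Their poses are not given: they have to be found in the camera images.
- stand: bearing stand fixed to the table: base plate 170 x 150 x 10 mm, two grey pedestals. Origin on the table top under the axle's middle; y axis along the axle, z up, x level across the axle. The pedestal on the -y side (y -54 to -36 mm) is 123 mm high; the one on the +y side (y 62 to 80 mm) carries the fork, its post 193 mm high.
- axle (a point): point on the axle line, 105 mm above the table, half way along the stand (stand x = 0, y = 0). The drum's rim is out of true by 3.5 mm: its surface lies 71 to 79 mm from the axle line, changing as it turns, so contact must be found and kept by feel. The bearings are sprung: pressed down with more than about 1 to 5 N, axle and drum give about 1 mm per 5 N, 6 mm at most.
- wheel: steel drum, 150 mm in diameter, on the axle; origin on the axle line, y along it. Turns endlessly either way with hardly any friction (0.02 N m), stays where it is left, coasts a little if let go while moving. Its smooth rim lies from y = -30 to +28 mm, open from above; a dark line scribed across it is in line with the socket. Bearing limit: 20 N from the fingers; 4 to 10 N drags it along.
- socket (a point): centre of the mouth of the only socket in the index flange, a dark twelve-sided disc on the drum's +y end (y = 29 to 57 mm, flats 72 mm from the axle line); 72 mm from the axle line, 43 mm along it (+y). Round hole 16 mm in diameter pointing at the axle, 27 mm deep, with a 2 mm chamfer. At the start it is on the lower half, hidden.
- lock_point (a point): fixed point on the stand where the socket's mouth must come: straight above the axle line, 177 mm above the table, 43 mm along the axle.
- fork_top (a point): point in the fork's gap, 193 mm above the table, straight above lock_point, level with the upper faces of the two prongs. The prongs are 12 mm thick (z 181 to 193 mm), 12 mm wide, run along the axle from y = 28 to 77 mm, and leave a 17 mm gap between them, centred on the axle line.
- pin: steel lock pin standing in its holder: shank 14 mm in diameter, 40 mm long, 4 mm chamfered foot; above it a dark round grip 37 mm tall (23 mm in diameter, with a 26 mm collar 5 mm tall at its lower end). Origin at the foot's centre, z up along the pin. About 90 g. When home its foot is 24 mm inside the socket.
- shoulder (a point): centre of the underside of the pin's grip, 40 mm above its foot.
- holder: dark steel block 62 x 62 x 46 mm, fixed, with one 16 mm hole in its upper face in which the pin stands with its shoulder on the block; origin at the centre of its underside.
- tape_measure: tape measure, 70 x 82 x 39 mm, bystander; origin under its centre.
- bush: thick steel bush lying, 38 x 58 x 38 mm, bystander; origin under its centre.
- weld_square: arrow-shaped magnetic square lying flat, 85 x 85 x 17 mm, bystander; origin under its centre.
- spindle_cap: stepped cap on its flange, 64 mm wide, 55 mm high, bystander; origin under its centre.
Mind the look-alikes: they are no part of the job. What is shaped like the pin but green or purple is not meant.

How it is judged:
On the way:
1. the drum has been turned so that the socket stands at the top (its mouth within 5 mm of lock_point) and rests there (distance between socket and lock_point below 0.005 m and angular speed of wheel below 0.1 rad/s), for 0.3 s.
At the end, for the whole second after the job is handed in: the socket is at the top (mouth within 5 mm of lock_point), the drum at rest, and the pin stands upright (within 0.08 rad) and at rest in fork and socket, its shoulder within 3 mm of the fork's upper face and within 4 mm of fork_top sideways (all of step 1 and horizontal distance between shoulder and fork_top below 0.004 m and z of shoulder in the frame of fork_top below 0.003 m and angle between pin's own z axis and vertical below 0.08 rad and linear speed of pin below 0.02 m/s); the robot touches nothing.
It fails at once if the fingers press on the drum with more than 20 N (contact force between the fingers and wheel above 20 N).
It fails at once if the pin is forced onto the drum or its flange with more than 25 N (contact force between pin and wheel above 25 N).
It fails at once if another thing on the table is moved by more than 25 mm (distance of any of tape_measure, bush, weld_square, spindle_cap from where it was at the start of the episode above 0.025 m).
It also fails if it takes over 67 s, if anything falls off the work surface, if the arm or the gripper's body presses on something with over 40 N, if the wrist force passes 120 N, or if a joint passes its speed limit or range.

## Working session

There is one attempt and no reset: what is moved stays moved. The work goes in short steps, Python scripts to look and compute and a tool call to move; the robot and the scene stay as the last step left them, time stands still between calls to the robot, and variables do not carry over. Pictures are saved under pics/ and viewed, and the job is handed in when it is done.

Besides the shell and the picture viewer there is one more tool, called by a JSON object that holds its "fn" and its "kwargs". move_arm: Moves the arm, as the interface text tells. Its arguments: {"type":"object","properties":{"targets":{"type":"array","items":{"type":"number"}},"fingers":{"type":"number"},"force":{"type":"number"}},"required":["targets"]}

```bash
mkdir -p pics; ls; python3 - <<'E'
from cell import bot
import cv2
print(bot.observe())
for n in ("scene","top","wrist"):
    c=bot.calibration(n); print(n,c)
    cv2.imwrite(f"pics/{n}0.png",bot.get_image(n)[:,:,::-1])
E
```

```text
pics
{'clock': 0.0, 'q': array([ 1.11714164,  0.46947779, -0.04861663,  1.53370645,  0.02411427,
        1.14097362, -0.08236561]), 'qd': array([-0.00081043,  0.00074898,  0.00092258,  0.00033082, -0.00220652,
        0.00058755,  0.00027614]), 'effort': array([ 1.17591826e-03, -5.10315585e+01, -4.63577325e-02, -2.37713474e+01,
        1.06235297e-02,  7.54723675e-03,  1.73016571e-05]), 'eef_pos': array([ 0.27792255, -0.61443753,  0.20693172]), 'orientation': array([-3.06913771e+00, -6.61781795e-01,  7.69744996e-04]), 'force': array([-0.47547473,  0.61843432,  0.02360191]), 'ft_torque': array([-0.01038896,  0.03049849,  0.02098759]), 'grip_width': 0.08529277410149076}
scene {'fx': 511.1402910852926, 'fy': 511.1402910852926, 'cx': 322.1971583254976, 'cy': 230.8788633804747, 'R': array([[ 0.87092493, -0.4909295 ,  0.02186314],
       [-0.29728532, -0.56177555, -0.77202957],
       [ 0.39129427,  0.66588021, -0.63521047]]), 't': array([-0.64721423,  0.11260101,  0.93278895])}
top {'fx': 548.2424916028797, 'fy': 548.2424916028797, 'cx': 312.14544080593345, 'cy': 239.923779889347, 'R': array([[-0.10651606, -0.99430485,  0.00349204],
       [-0.97354459,  0.10357678, -0.2036732 ],
       [ 0.20215156, -0.02509412, -0.9790327 ]]), 't': array([-0.2655843 ,  0.62465849,  1.0562459 ])}
wrist {'fx': 344.99161466714554, 'fy': 344.99161466714554, 'cx': 321.8653194339122, 'cy': 240.64317099521918, 'R': array([[ 4.11938502e-01, -9.11211269e-01, -8.32647898e-04],
       [-8.71946504e-01, -3.94452791e-01,  2.90028085e-01],
       [-2.64605300e-01, -1.18747711e-01, -9.57017772e-01]]), 't': array([-0.67385709, -0.03633958,  0.37875899])}
```

View pics/scene0.png

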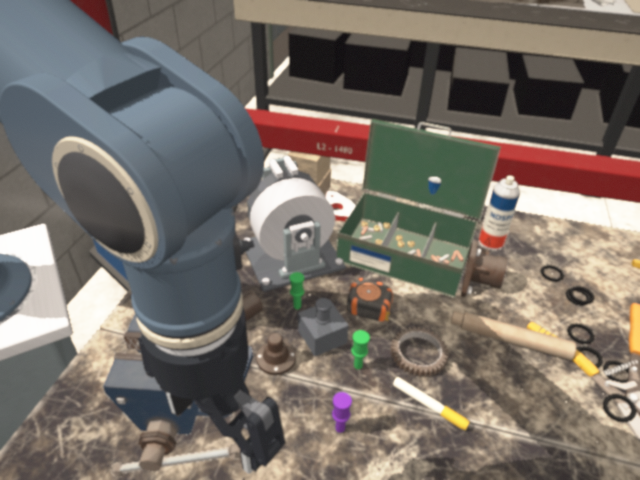

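View pics/top0.png

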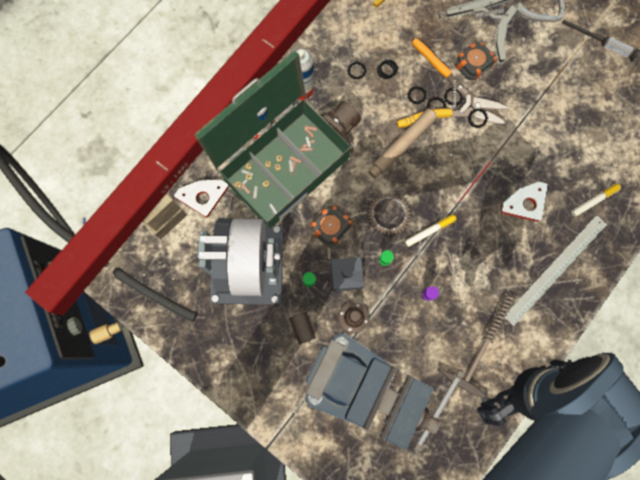

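View pics/wrist0.png

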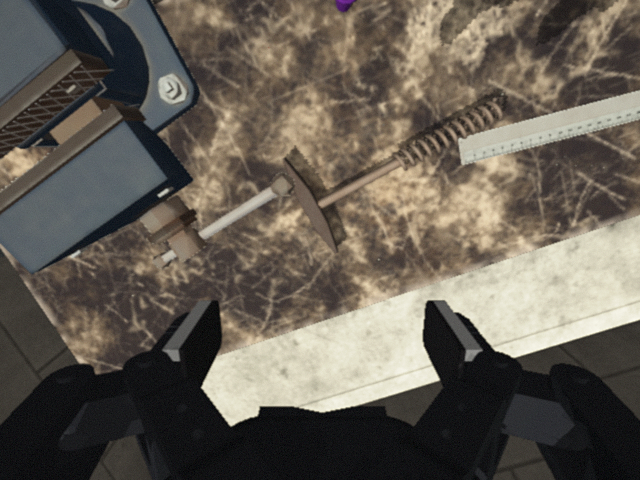

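```bash
python3 - <<'E'
import cv2
a=cv2.imread("pics/top0.png")[205:345,170:370]
cv2.imwrite("pics/topc.png",cv2.resize(a,None,fx=4,fy=4,interpolation=cv2.INTER_CUBIC))
a=cv2.imread("pics/scene0.png")[140:390,220:420]
cv2.imwrite("pics/scenec.png",cv2.resize(a,None,fx=2.4,fy=2.4,interpolation=cv2.INTER_CUBIC))
E
```

```text
(no output)
```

View pics/topc.png

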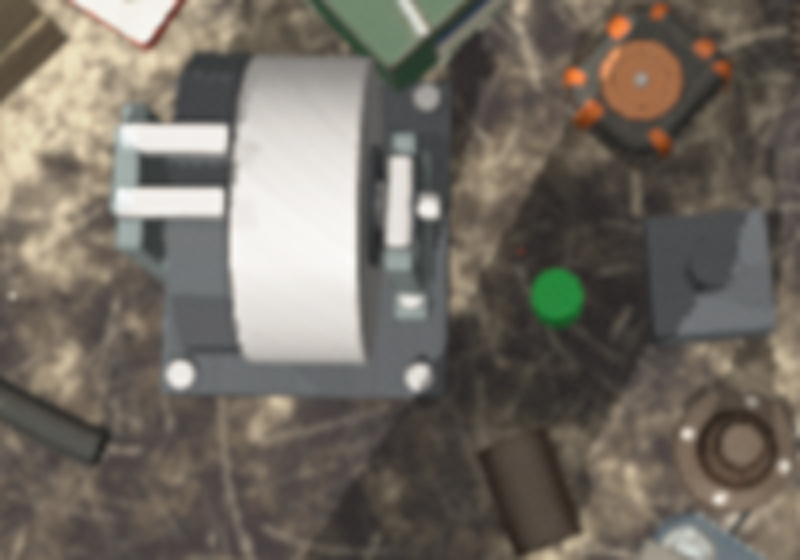

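View pics/scenec.png

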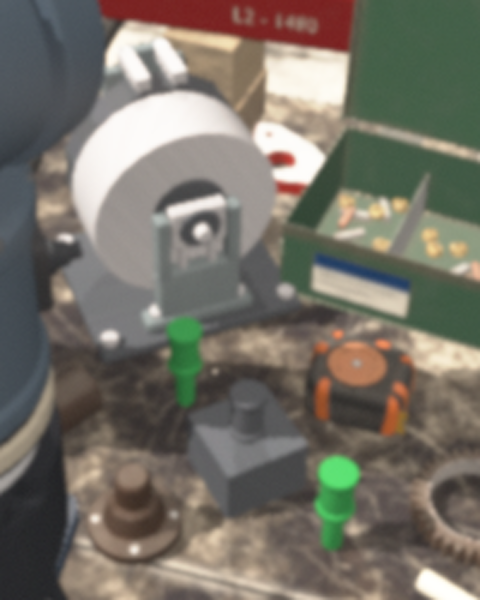

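```bash
cat > h.py <<'E'
from cell import bot
import numpy as np, cv2
from scipy.spatial.transform import Rotation as Ro
def bp(c,u,v,z):
    R=np.array(c["R"]);t=np.array(c["t"]);o=-R.T@t
    d=R.T@np.array([(u-c["cx"])/c["fx"],(v-c["cy"])/c["fy"],1]); return o+d*(z-o[2])/d[2]
def pj(c,X):
    p=np.array(c["R"])@np.asarray(X)+c["t"]; return np.array([c["cx"]+c["fx"]*p[0]/p[2],c["cy"]+c["fy"]*p[1]/p[2]])
def st():
    s=bot.observe(); R=Ro.from_rotvec(s["orientation"]).as_matrix()
    print("t",round(s["clock"],2),"p",s["eef_pos"].round(4),"F",s["force"].round(1),"w",round(s["grip_width"],4)); print(R.round(4)); return s,R
def snap(n,f,crop=None,k=1):
    c=bot.calibration(n); im=bot.get_image(n)[:,:,::-1]
    cv2.imwrite(f"pics/{f}_full.png",im)
    if crop: 
        x0,y0,x1,y1=crop; im=cv2.resize(im[y0:y1,x0:x1],None,fx=k,fy=k,interpolation=cv2.INTER_CUBIC)
    cv2.imwrite(f"pics/{f}.png",im); return c
E
python3 - <<'E'
from h import *
c=bot.calibration("top")
f=lambda u,v,z:bp(c,170+u/4,205+v/4,z).round(4)
print("prong tips",f(228,138,.193),f(224,201,.193)," base ends",f(121,137,.193),f(115,202,.193))
print("ped -y",f(400,155,.123),f(400,248,.123))
print("bolts",f(427,97,.012),f(418,376,.012),f(180,374,.012))
print("pin top",f(708,262,.083),"holder corners",[f(*p,.046) for p in ((648,218),(768,210),(772,330),(655,340))])
E
```

```text
prong tips [ 0.5835 -0.1744  0.193 ] [ 0.5549 -0.1704  0.193 ]  base ends [ 0.5891 -0.1264  0.193 ] [ 0.5596 -0.1218  0.193 ]
ped -y [ 0.582  -0.2471  0.123 ] [ 0.5368 -0.243   0.123 ]
bolts [ 0.6352 -0.2585  0.012 ] [ 0.4864 -0.2398  0.012 ] [ 0.5007 -0.116   0.012 ]
pin top [ 0.5201 -0.3922  0.083 ] holder corners [array([ 0.5514, -0.3672,  0.046 ]), array([ 0.549 , -0.4294,  0.046 ]), array([ 0.4871, -0.4236,  0.046 ]), array([ 0.4883, -0.3636,  0.046 ])]
```

```bash
cat >> h.py <<'E'
sx=np.array([.994,-.109,0]); sx/=np.linalg.norm(sx); sy=np.array([-sx[1],sx[0],0])
AX=np.array([.5661,-.2002,.105])
RD=np.stack([sx,-sy,[0,0,-1]],1)
def S(x,y,z): return np.array([AX[0],AX[1],0])+sx*x+sy*y+np.array([0,0,z])
def rel(p,R=RD,p0=None,R0=None):
    s=bot.observe()
    p0=s["eef_pos"] if p0 is None else p0; R0=Ro.from_rotvec(s["orientation"]).as_matrix() if R0 is None else R0
    return np.r_[R0.T@(p-p0)/.025, Ro.from_matrix(R0.T@R).as_rotvec()].round(3)
E
python3 - <<'E'
from h import *
s,R=st(); c=bot.calibration("wrist")
Rc=np.array(c["R"]);pc=-Rc.T@c["t"]; print("cam in tool",R.T@(pc-s["eef_pos"]), "axis",R.T@Rc[2])
print(rel(S(0,-3e-3,.25)))
E
```

```text
t 0.15 p [ 0.278  -0.6146  0.2072] F [ 0.1 -0.1 -0.4] w 0.0856
[[ 9.111e-01  4.122e-01 -7.000e-04]
 [ 4.122e-01 -9.111e-01  1.400e-03]
 [-1.000e-04 -1.500e-03 -1.000e+00]]
cam in tool [ 0.07490838 -0.00054018 -0.16541259] axis [-2.89963436e-01  8.28164879e-04  9.57037366e-01]
[ 1.7270e+01 -1.0251e+01 -1.6980e+00 -1.0000e-03  0.0000e+00  5.3400e-01]
```

{"fn": "move_arm", "kwargs": {"targets": [17.27, -10.25, -1.7, 0, 0, 0.534, 17.27, -10.25, -1.7, 0, 0, 0.534, 17.27, -10.25, -1.7, 0, 0, 0.534, 17.27, -10.25, -1.7, 0, 0, 0.534, 17.27, -10.25, -1.7, 0, 0, 0.534, 17.27, -10.25, -1.7, 0, 0, 0.534, 17.27, -10.25, -1.7, 0, 0, 0.534, 17.27, -10.25, -1.7, 0, 0, 0.534, 17.27, -10.25, -1.7, 0, 0, 0.534, 17.27, -10.25, -1.7, 0, 0, 0.534], "fingers": 0, "force": 40}}

```text
clock: 1.4
eef_pos: [0.5656, -0.2038, 0.2501]
orientation: [3.136, -0.171, -0.002]
force: [-0.0, -0.5, -0.2]
grip_width: -0.0002
```

```bash
python3 - <<'E'
from h import *
st(); print(rel(S(0,-3e-3,.20))); snap("wrist","w1")
E
```

```text
t 1.4 p [ 0.5656 -0.2038  0.2501] F [-0.  -0.5 -0.2] w -0.0002
[[ 9.941e-01 -1.085e-01 -1.100e-03]
 [-1.085e-01 -9.941e-01 -5.000e-04]
 [-1.000e-03  6.000e-04 -1.000e+00]]
[ 5.000e-03 -2.500e-02  2.003e+00  1.000e-03  1.000e-03  1.000e-03]
```

View pics/w1.png

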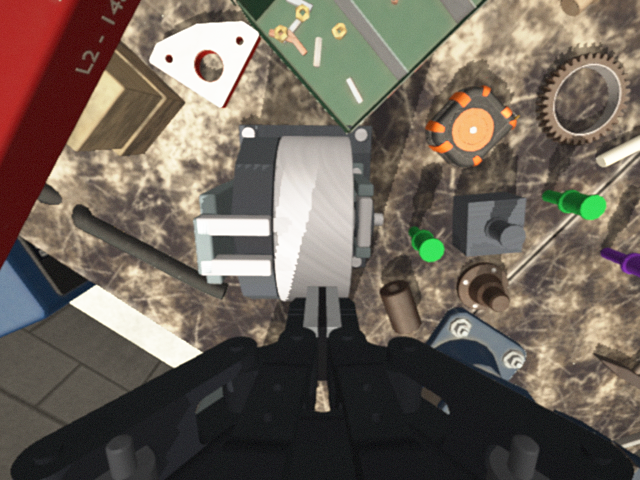

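```bash
python3 - <<'E'
import cv2
a=cv2.imread("pics/w1.png")
b=cv2.resize(a[110:310,185:385],None,fx=4,fy=4,interpolation=cv2.INTER_CUBIC)
cv2.imwrite("pics/w1a.png",b[:600])
cv2.imwrite("pics/w1b.png",cv2.resize(a[180:280,430:560],None,fx=6,fy=6,interpolation=cv2.INTER_CUBIC))
E
```

```text
(no output)
```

View pics/w1a.png

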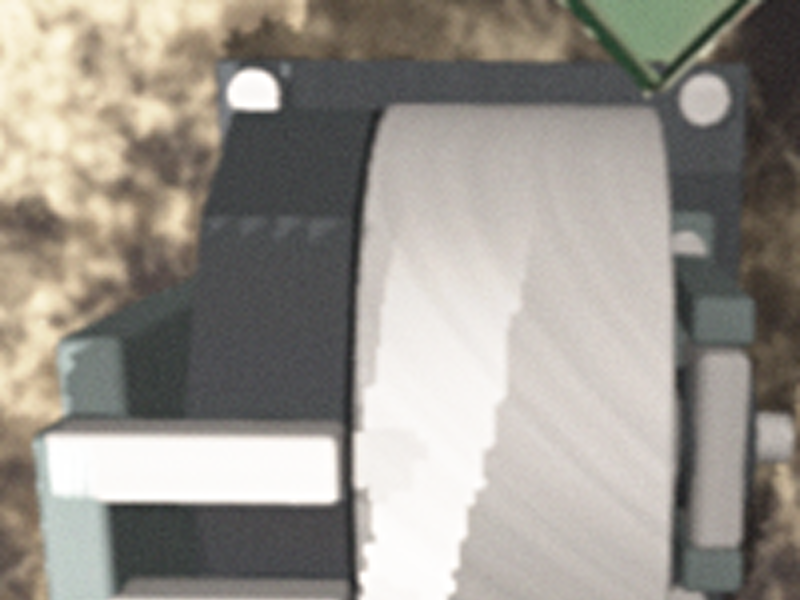

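View pics/w1b.png

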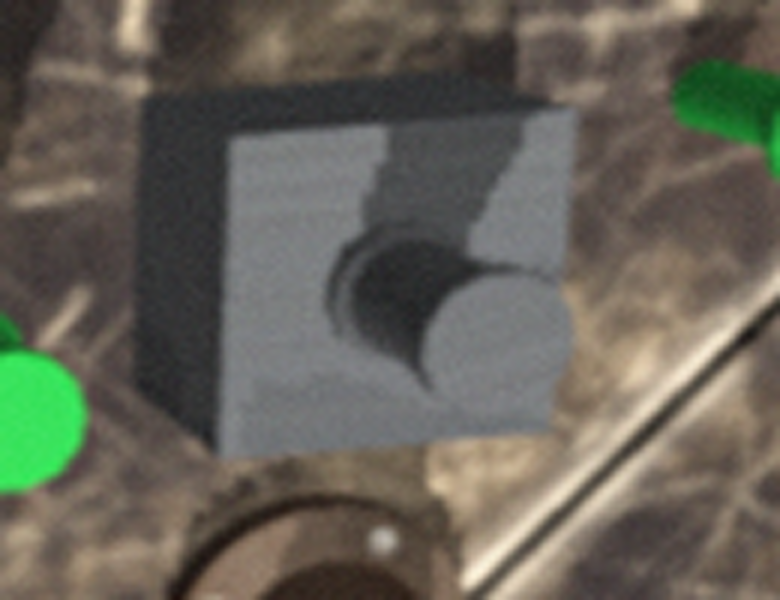

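```bash
python3 - <<'E'
import cv2
a=cv2.imread("pics/w1_full.png")
cv2.imwrite("pics/w1d.png",cv2.resize(a[205:295,185:305],None,fx=6,fy=6,interpolation=cv2.INTER_CUBIC))
from h import *
c=bot.calibration("wrist")
q=[bp(c,430+u/6,180+v/6,.046) for u,v in ((230,137),(578,107),(550,430),(222,458))]
print(np.mean(q,0),np.round(q,4), bp(c,512.8,237,.083))
E
```

```text
[ 0.52110327 -0.3934762   0.046     ] [[ 0.5527 -0.363   0.046 ]
 [ 0.5512 -0.4252  0.046 ]
 [ 0.4896 -0.4236  0.046 ]
 [ 0.4909 -0.3622  0.046 ]] [ 0.52138338 -0.39269629  0.083     ]
```

View pics/w1d.png

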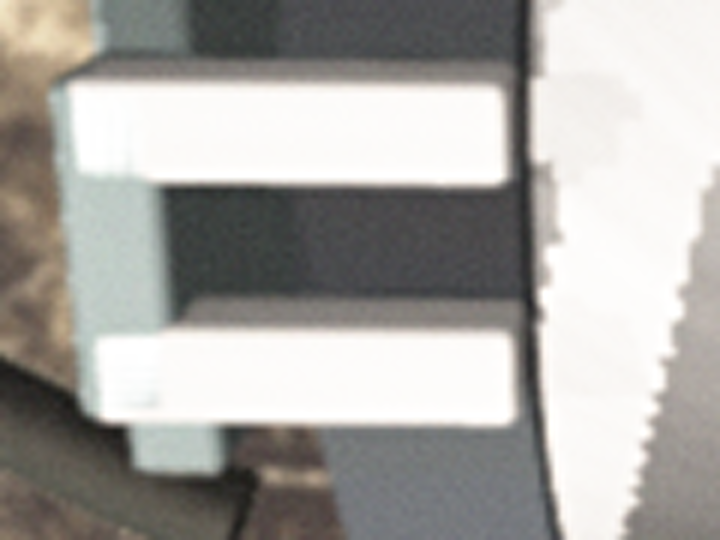

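```bash
python3 - <<'E'
from h import *
c=bot.calibration("wrist")
f=lambda u,v:bp(c,185+u/6,205+v/6,.193)
q=[f(505,83),f(505,185),f(512,331),f(515,424)]
print(np.round(q,4)); m=np.mean(q,0); b=np.mean([f(75,83),f(97,424)],0);print(m,b,(b-m)/np.linalg.norm(b-m))
print("S tip",S(0,.028,.193),"fork_top",S(0,.043,.193))
E
```

```text
[[ 0.5911 -0.1722  0.193 ]
 [ 0.5795 -0.1703  0.193 ]
 [ 0.5623 -0.1684  0.193 ]
 [ 0.5509 -0.167   0.193 ]]
[ 0.57094731 -0.16948969  0.193     ] [ 0.57634186 -0.12203422  0.193     ] [0.11294854 0.99360084 0.        ]
S tip [ 0.56915213 -0.17236684  0.193     ] fork_top [ 0.57078719 -0.15745623  0.193     ]
```

```bash
sed -i 's/^AX=.*/AX=np.array([.567,-.1987,.105])/' h.py; python3 - <<'E'
from h import *
print(rel(S(.025,-3e-3,.187)))
E
```

```text
[ 1.051e+00 -1.460e-01  2.522e+00  1.000e-03  1.000e-03 -2.000e-03]
```

{"fn": "move_arm", "kwargs": {"targets": [1.05, -0.15, 1.5, 0, 0, 0, 1.05, -0.15, 2.52, 0, 0, 0, 1.05, -0.15, 2.52, 0, 0, 0]}}

```text
clock: 1.82
eef_pos: [0.5899, -0.2046, 0.1851]
orientation: [-3.136, 0.177, 0.009]
force: [-0.1, -0.2, -0.0]
grip_width: 0.0002
```

{"fn": "move_arm", "kwargs": {"targets": [0, 0, 0.08, 0, 0, 0, 0, 0, 0.16, 0, 0, 0]}}

```text
clock: 2.08
eef_pos: [0.5929, -0.2036, 0.185]
orientation: [3.136, -0.173, 0.004]
force: [-0.7, 1.4, 0.4]
grip_width: -0.0
```

{"fn": "move_arm", "kwargs": {"targets": [0, 0, 0.04, 0, 0, 0, 0, 0, 0.04, 0, 0, 0]}}

```text
clock: 2.33
eef_pos: [0.5926, -0.2027, 0.183]
orientation: [3.137, -0.171, 0.001]
force: [-1.6, -0.3, -0.3]
grip_width: 0.0001
```

{"fn": "move_arm", "kwargs": {"targets": [0, 0, 0.04, 0, 0, 0, 0, 0, 0.04, 0, 0, 0]}}

```text
clock: 2.58
eef_pos: [0.5925, -0.2026, 0.1815]
orientation: [3.137, -0.171, -0.0]
force: [0.4, -0.5, -0.1]
grip_width: -0.0001
```

{"fn": "move_arm", "kwargs": {"targets": [0, 0, 0.04, 0, 0, 0]}}

```text
clock: 2.7
eef_pos: [0.5926, -0.2027, 0.1805]
orientation: [3.137, -0.171, 0.0]
force: [-0.4, -0.1, 0.3]
grip_width: 0.0002
```

{"fn": "move_arm", "kwargs": {"targets": [0, 0, 0.04, 0, 0, 0]}}

```text
clock: 2.82
eef_pos: [0.5925, -0.2027, 0.1794]
orientation: [3.137, -0.171, 0.0]
force: [0.8, 0.7, 0.7]
grip_width: 0.0
```

{"fn": "move_arm", "kwargs": {"targets": [0, 0, 0.04, 0, 0, 0]}}

```text
clock: 2.95
eef_pos: [0.5925, -0.2027, 0.1784]
orientation: [3.137, -0.171, 0.0]
force: [-0.1, -0.9, 0.1]
grip_width: 0.0002
```

{"fn": "move_arm", "kwargs": {"targets": [0, 0, 0.04, 0, 0, 0]}}

```text
clock: 3.08
eef_pos: [0.5925, -0.2027, 0.1774]
orientation: [3.137, -0.171, -0.0]
force: [-0.4, 1.0, 0.5]
grip_width: 0.0001
```

{"fn": "move_arm", "kwargs": {"targets": [0, 0, 0.04, 0, 0, 0]}}

```text
clock: 3.2
eef_pos: [0.5925, -0.2027, 0.1764]
orientation: [3.137, -0.171, 0.0]
force: [0.1, -1.1, -0.0]
grip_width: 0.0002
```

{"fn": "move_arm", "kwargs": {"targets": [0, 0, 0.04, 0, 0, 0]}}

```text
clock: 3.32
eef_pos: [0.5925, -0.2027, 0.1755]
orientation: [3.137, -0.171, 0.0]
force: [0.6, 0.6, -1.0]
grip_width: 0.0003
```

{"fn": "move_arm", "kwargs": {"targets": [0, 0, 0.03, 0, 0, 0]}}

```text
clock: 3.45
eef_pos: [0.5925, -0.2027, 0.1747]
orientation: [3.137, -0.171, 0.0]
force: [0.4, 0.2, 0.6]
grip_width: 0.0003
```

{"fn": "move_arm", "kwargs": {"targets": [0, 0, 0.03, 0, 0, 0]}}

```text
clock: 3.58
eef_pos: [0.5925, -0.2027, 0.174]
orientation: [3.137, -0.171, 0.0]
force: [0.2, 0.6, 0.1]
grip_width: -0.0003
```

{"fn": "move_arm", "kwargs": {"targets": [0, 0, 0.04, 0, 0, 0]}}

```text
clock: 3.7
eef_pos: [0.5925, -0.2027, 0.173]
orientation: [3.137, -0.171, 0.0]
force: [0.3, -0.5, 0.4]
grip_width: 0.0002
```

{"fn": "move_arm", "kwargs": {"targets": [0, 0, 0.04, 0, 0, 0]}}

```text
clock: 3.82
eef_pos: [0.5925, -0.2027, 0.172]
orientation: [3.137, -0.171, 0.0]
force: [-0.3, -0.4, 0.4]
grip_width: -0.0003
```

{"fn": "move_arm", "kwargs": {"targets": [0, 0, 0.04, 0, 0, 0]}}

```text
clock: 3.95
eef_pos: [0.5925, -0.2027, 0.171]
orientation: [3.137, -0.171, 0.0]
force: [-0.0, -0.9, -0.8]
grip_width: -0.0003
```

```bash
python3 - <<'E'
from h import *
st(); snap("wrist","w2",(200,100,420,320),2.7)
E
```

```text
t 3.95 p [ 0.5925 -0.2027  0.171 ] F [-0.  -0.9 -0.8] w -0.0003
[[ 9.94e-01 -1.09e-01  1.00e-04]
 [-1.09e-01 -9.94e-01 -0.00e+00]
 [ 1.00e-04  0.00e+00 -1.00e+00]]
```

View pics/w2.png

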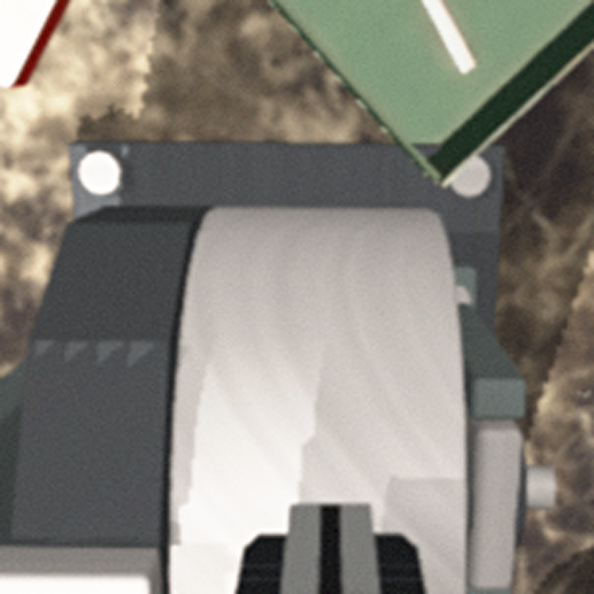

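{"fn": "move_arm", "kwargs": {"targets": [0, 0, 0.04, 0, 0, 0]}}

```text
clock: 4.12
eef_pos: [0.5926, -0.2027, 0.17]
orientation: [3.137, -0.171, 0.0]
force: [-0.3, 0.3, -0.1]
grip_width: -0.0005
```

{"fn": "move_arm", "kwargs": {"targets": [0, 0, 0.04, 0, 0, 0]}}

```text
clock: 4.25
eef_pos: [0.5925, -0.2027, 0.169]
orientation: [3.137, -0.171, 0.0]
force: [0.6, 0.7, 0.4]
grip_width: -0.0001
```

{"fn": "move_arm", "kwargs": {"targets": [0, 0, 0.04, 0, 0, 0]}}

```text
clock: 4.38
eef_pos: [0.5925, -0.2027, 0.168]
orientation: [3.137, -0.171, 0.0]
force: [-0.1, 0.2, 0.2]
grip_width: 0.0001
```

{"fn": "move_arm", "kwargs": {"targets": [0, 0, 0.04, 0, 0, 0]}}

```text
clock: 4.5
eef_pos: [0.5925, -0.2027, 0.167]
orientation: [3.137, -0.171, 0.0]
force: [-0.5, -0.4, 0.6]
grip_width: -0.0002
```

{"fn": "move_arm", "kwargs": {"targets": [0, 0, 0.04, 0, 0, 0]}}

```text
clock: 4.62
eef_pos: [0.5925, -0.2027, 0.166]
orientation: [3.137, -0.171, 0.0]
force: [0.7, 1.3, 0.8]
grip_width: 0.0001
```

{"fn": "move_arm", "kwargs": {"targets": [0, 0, 0.04, 0, 0, 0]}}

```text
clock: 4.75
eef_pos: [0.5925, -0.2027, 0.165]
orientation: [3.137, -0.171, 0.0]
force: [0.7, -0.5, 0.0]
grip_width: -0.0001
```

```bash
python3 - <<'E'
from h import *
snap("wrist","w3",(200,140,420,320),3); c=snap("scene","s3",(230,130,390,290),3.7)
print(pj(c,bot.observe()["eef_pos"])); print(pj(bot.calibration("wrist"),bot.observe()["eef_pos"]))
E
```

```text
[306.64462636 188.34441835]
[323.48415748 285.50688081]
```

View pics/w3.png

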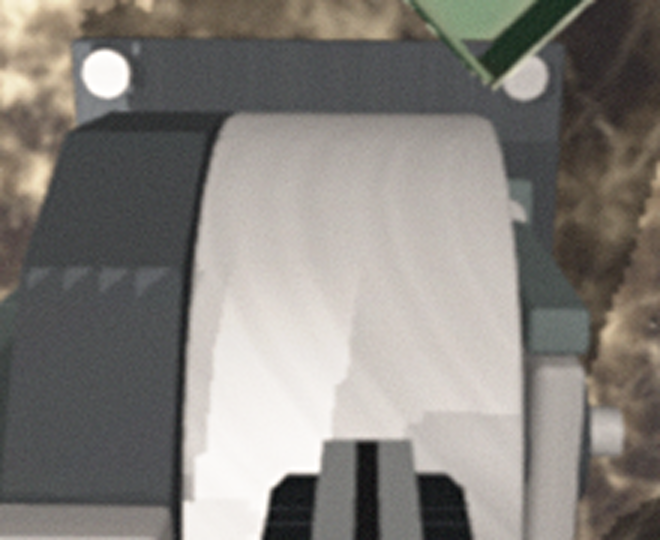

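View pics/s3.png

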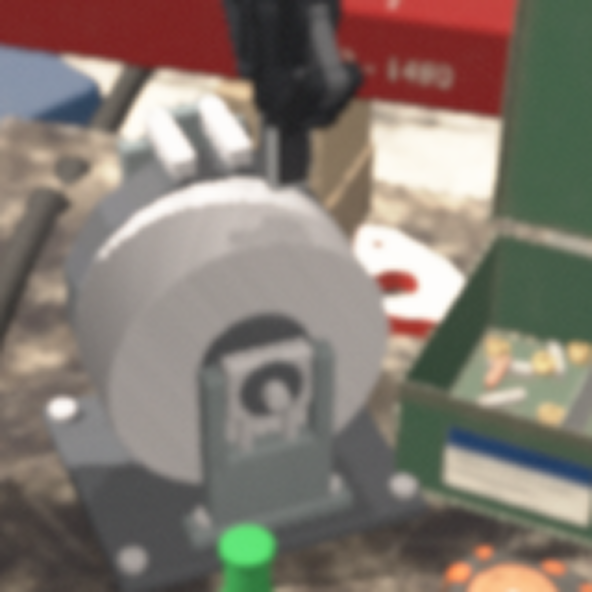

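{"fn": "move_arm", "kwargs": {"targets": [0, 0, 0.06, 0, 0, 0]}}

```text
clock: 4.97
eef_pos: [0.5926, -0.2028, 0.1636]
orientation: [3.137, -0.171, 0.001]
force: [-0.6, -0.5, -0.1]
grip_width: -0.0002
```

{"fn": "move_arm", "kwargs": {"targets": [0, 0, 0.06, 0, 0, 0]}}

```text
clock: 5.1
eef_pos: [0.5925, -0.2027, 0.162]
orientation: [3.137, -0.171, 0.0]
force: [0.2, -0.2, 1.0]
grip_width: -0.0
```

{"fn": "move_arm", "kwargs": {"targets": [0, 0, 0.04, 0, 0, 0]}}

```text
clock: 5.22
eef_pos: [0.5924, -0.2028, 0.1609]
orientation: [3.137, -0.172, -0.0]
force: [0.5, -0.1, 0.4]
grip_width: -0.0002
```

{"fn": "move_arm", "kwargs": {"targets": [0, 0, 0.05, 0, 0, 0]}}

```text
clock: 5.35
eef_pos: [0.5925, -0.2027, 0.1597]
orientation: [3.137, -0.171, 0.0]
force: [0.1, 0.3, -0.5]
grip_width: -0.0
```

{"fn": "move_arm", "kwargs": {"targets": [0, 0, 0.05, 0, 0, 0]}}

```text
clock: 5.48
eef_pos: [0.5925, -0.2027, 0.1585]
orientation: [3.137, -0.171, 0.0]
force: [-0.4, 0.7, -0.1]
grip_width: -0.0
```

{"fn": "move_arm", "kwargs": {"targets": [0, 0, 0.05, 0, 0, 0]}}

```text
clock: 5.6
eef_pos: [0.5925, -0.2027, 0.1572]
orientation: [3.137, -0.171, 0.0]
force: [0.3, -0.8, 0.9]
grip_width: 0.0001
```

```bash
python3 - <<'E'
from h import *
snap("wrist","w4",(220,160,420,310),4); c=snap("scene","s4",(270,120,350,200),7)
print((pj(c,bot.observe()["eef_pos"])-[270,120])*7)
E
```

```text
[256.36041763 503.145871  ]
```

View pics/w4.png

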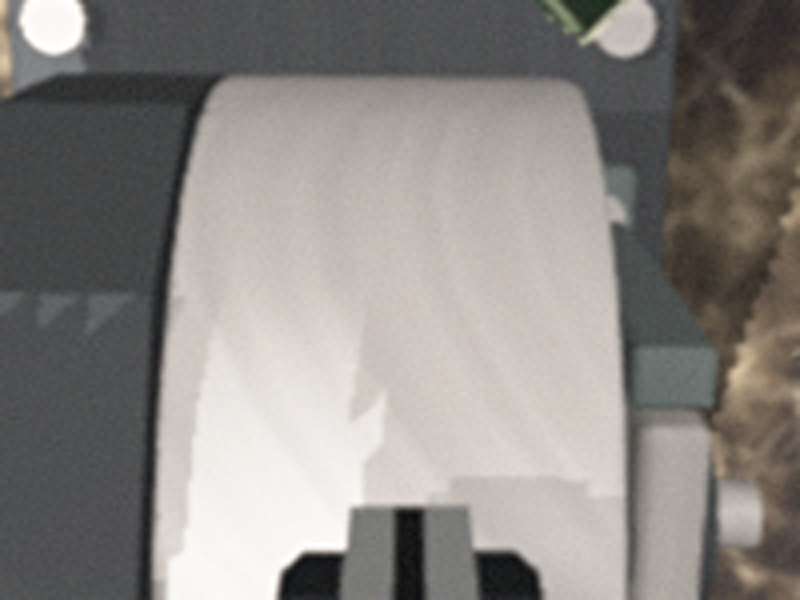

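View pics/s4.png

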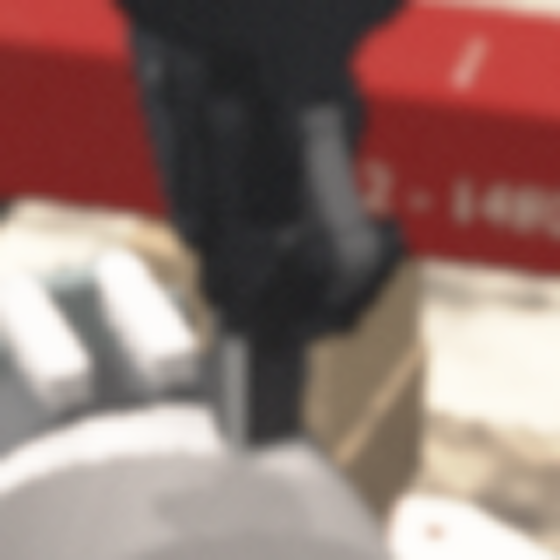

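{"fn": "move_arm", "kwargs": {"targets": [0, 0, 0.04, 0, 0, 0]}}

```text
clock: 5.82
eef_pos: [0.5926, -0.2028, 0.1563]
orientation: [3.137, -0.172, 0.0]
force: [1.3, 0.2, -0.3]
grip_width: -0.0001
```

{"fn": "move_arm", "kwargs": {"targets": [0, 0, 0.04, 0, 0, 0]}}

```text
clock: 5.95
eef_pos: [0.5925, -0.2027, 0.1553]
orientation: [3.137, -0.171, 0.0]
force: [-0.0, 0.1, 0.1]
grip_width: 0.0002
```

{"fn": "move_arm", "kwargs": {"targets": [0, 0, 0.04, 0, 0, 0]}}

```text
clock: 6.08
eef_pos: [0.5925, -0.2027, 0.1542]
orientation: [3.137, -0.172, 0.0]
force: [-0.4, 0.7, 1.1]
grip_width: -0.0003
```

{"fn": "move_arm", "kwargs": {"targets": [0, 0, 0.04, 0, 0, 0]}}

```text
clock: 6.2
eef_pos: [0.5925, -0.2027, 0.1532]
orientation: [3.137, -0.171, 0.0]
force: [-0.9, 0.3, 0.1]
grip_width: 0.0005
```

{"fn": "move_arm", "kwargs": {"targets": [0, 0, 0.04, 0, 0, 0]}}

```text
clock: 6.32
eef_pos: [0.5925, -0.2027, 0.1522]
orientation: [3.137, -0.171, 0.0]
force: [-0.2, -0.7, 0.3]
grip_width: 0.0001
```

{"fn": "move_arm", "kwargs": {"targets": [0, 0, 0.04, 0, 0, 0]}}

```text
clock: 6.45
eef_pos: [0.5925, -0.2027, 0.1512]
orientation: [3.137, -0.171, 0.0]
force: [-0.3, -0.3, -0.8]
grip_width: -0.0001
```

{"fn": "move_arm", "kwargs": {"targets": [0, 0, 0.04, 0, 0, 0]}}

```text
clock: 6.58
eef_pos: [0.5931, -0.2028, 0.1508]
orientation: [3.137, -0.171, 0.002]
force: [0.4, 0.6, 3.7]
grip_width: -0.0001
```

{"fn": "move_arm", "kwargs": {"targets": [0, 0, 0.04, 0, 0, 0]}}

```text
clock: 6.7
eef_pos: [0.5938, -0.2029, 0.1504]
orientation: [3.136, -0.171, 0.005]
force: [1.8, 0.7, 6.6]
grip_width: -0.0001
```

{"fn": "move_arm", "kwargs": {"targets": [0, 0, 0.04, 0, 0, 0]}}

```text
clock: 6.82
eef_pos: [0.5944, -0.203, 0.1499]
orientation: [3.136, -0.171, 0.007]
force: [1.1, 0.2, 6.7]
grip_width: -0.0
```

{"fn": "move_arm", "kwargs": {"targets": [0, 0, 0.04, 0, 0, 0]}}

```text
clock: 6.95
eef_pos: [0.595, -0.203, 0.1494]
orientation: [3.136, -0.171, 0.009]
force: [2.7, -0.5, 7.5]
grip_width: 0.0003
```

{"fn": "move_arm", "kwargs": {"targets": [-0.2, 0, -0.05, 0, 0, 0, -0.4, 0, -0.08, 0, 0, 0]}}

```text
clock: 7.2
eef_pos: [0.5851, -0.2019, 0.1517]
orientation: [3.136, -0.171, 0.01]
force: [1.7, -1.1, 9.1]
grip_width: 0.0
```

{"fn": "move_arm", "kwargs": {"targets": [-0.2, 0, -0.05, 0, 0, 0, -0.4, 0, -0.08, 0, 0, 0]}}

```text
clock: 7.45
eef_pos: [0.5741, -0.2006, 0.1531]
orientation: [3.136, -0.171, 0.006]
force: [-0.1, 0.3, 7.0]
grip_width: -0.0003
```

{"fn": "move_arm", "kwargs": {"targets": [-0.2, 0, -0.01, 0, 0, 0, -0.4, 0, -0.02, 0, 0, 0]}}

```text
clock: 7.7
eef_pos: [0.5637, -0.1994, 0.1532]
orientation: [3.137, -0.171, 0.005]
force: [0.7, 0.3, 5.2]
grip_width: 0.0003
```

{"fn": "move_arm", "kwargs": {"targets": [-0.2, 0, 0.02, 0, 0, 0, -0.4, 0, 0.05, 0, 0, 0]}}

```text
clock: 7.95
eef_pos: [0.5541, -0.1982, 0.1522]
orientation: [3.137, -0.171, 0.006]
force: [-0.2, 0.4, 7.5]
grip_width: -0.0001
```

{"fn": "move_arm", "kwargs": {"targets": [-0.2, 0, 0.06, 0, 0, 0, -0.4, 0, 0.1, 0, 0, 0]}}

```text
clock: 8.2
eef_pos: [0.5439, -0.197, 0.1501]
orientation: [3.137, -0.171, 0.005]
force: [-2.6, 0.8, 9.8]
grip_width: 0.0001
```

{"fn": "move_arm", "kwargs": {"targets": [0, 0, 0, 0, 0, 0, 0, 0, -0.4, 0, 0, 0, 0, 0, -0.8, 0, 0, 0, 1.0, 0, -0.8, 0, 0, 0, 2.0, 0, -0.8, 0, 0, 0, 2.0, 0, -0.5, 0, 0, 0]}}

```text
clock: 8.95
eef_pos: [0.5941, -0.2026, 0.1607]
orientation: [3.137, -0.17, 0.003]
force: [-0.1, -0.3, 0.0]
grip_width: 0.0
```

```bash
python3 - <<'E'
from h import *
st(); snap("wrist","w5",(200,140,420,320),3); snap("top","t5",(190,205,310,315),5)
E
```

```text
t 8.95 p [ 0.5941 -0.2026  0.1607] F [-0.1 -0.3  0. ] w 0.0
[[ 9.941e-01 -1.083e-01  1.800e-03]
 [-1.083e-01 -9.941e-01 -2.000e-04]
 [ 1.800e-03 -0.000e+00 -1.000e+00]]
```

View pics/w5.png

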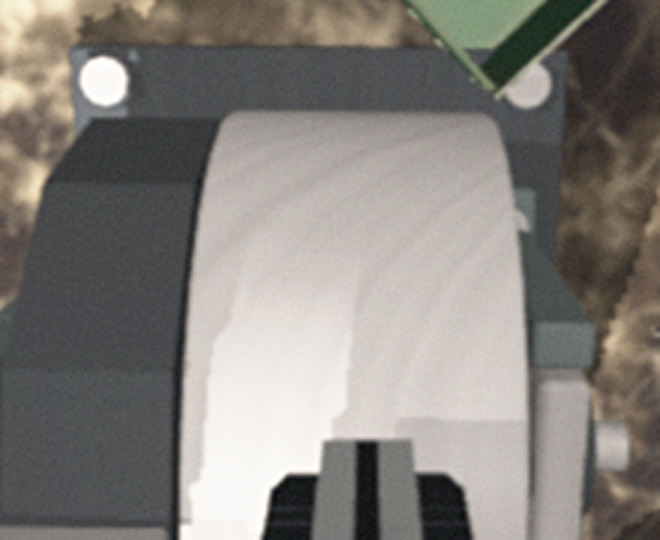

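View pics/t5.png

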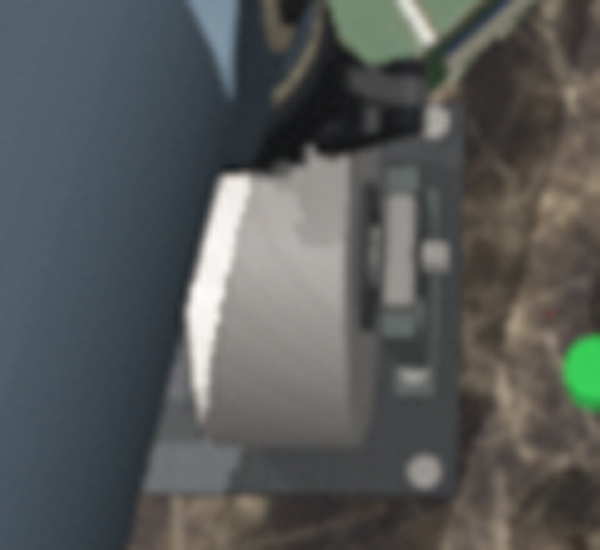

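{"fn": "move_arm", "kwargs": {"targets": [0, 0, 0.2, 0, 0, 0, 0, 0, 0.24, 0, 0, 0]}}

```text
clock: 9.3
eef_pos: [0.5916, -0.2028, 0.1542]
orientation: [-3.137, 0.172, 0.002]
force: [-0.4, -0.0, -0.8]
grip_width: 0.0
```

{"fn": "move_arm", "kwargs": {"targets": [0, 0, 0.08, 0, 0, 0]}}

```text
clock: 9.43
eef_pos: [0.5923, -0.2028, 0.1527]
orientation: [3.137, -0.172, 0.0]
force: [0.6, -0.4, -0.4]
grip_width: -0.0004
```

{"fn": "move_arm", "kwargs": {"targets": [0, 0, 0.06, 0, 0, 0]}}

```text
clock: 9.55
eef_pos: [0.5925, -0.2028, 0.1512]
orientation: [3.137, -0.172, 0.001]
force: [0.3, -0.3, 4.1]
grip_width: -0.0001
```

{"fn": "move_arm", "kwargs": {"targets": [0, 0, 0.04, 0, 0, 0]}}

```text
clock: 9.68
eef_pos: [0.5935, -0.2029, 0.1509]
orientation: [3.136, -0.171, 0.004]
force: [0.6, -0.2, 5.3]
grip_width: -0.0
```

{"fn": "move_arm", "kwargs": {"targets": [-0.28, 0, -0.05, 0, 0, 0, -0.56, 0, -0.1, 0, 0, 0, -0.84, 0, -0.13, 0, 0, 0]}}

```text
clock: 10.05
eef_pos: [0.5712, -0.2002, 0.1537]
orientation: [-3.137, 0.171, -0.001]
force: [0.0, 0.3, 3.9]
grip_width: -0.0
```

{"fn": "move_arm", "kwargs": {"targets": [-0.28, 0, -0.01, 0, 0, 0, -0.56, 0, 0.01, 0, 0, 0]}}

```text
clock: 10.3
eef_pos: [0.5576, -0.1986, 0.1536]
orientation: [-3.137, 0.171, -0.002]
force: [-0.6, 1.7, 6.5]
grip_width: -0.0003
```

{"fn": "move_arm", "kwargs": {"targets": [-0.28, 0, 0.05, 0, 0, 0, -0.56, 0, 0.14, 0, 0, 0]}}

```text
clock: 10.55
eef_pos: [0.5437, -0.1971, 0.1507]
orientation: [-3.137, 0.171, -0.002]
force: [-2.0, 1.9, 11.6]
grip_width: 0.0002
```

{"fn": "move_arm", "kwargs": {"targets": [-0.2, 0, 0.07, 0, 0, 0]}}

```text
clock: 10.68
eef_pos: [0.5381, -0.1964, 0.149]
orientation: [-3.137, 0.171, 0.0]
force: [-2.8, 1.9, 12.4]
grip_width: -0.0
```

{"fn": "move_arm", "kwargs": {"targets": [0, 0, -0.04, 0, 0, 0, 0, 0, -0.5, 0, 0, 0, 0.8, 0, -0.7, 0, 0, 0, 1.6, 0, -0.7, 0, 0, 0, 2.2, 0, -0.5, 0, 0, 0]}}

```text
clock: 11.3
eef_pos: [0.5939, -0.203, 0.16]
orientation: [3.137, -0.172, -0.0]
force: [-0.4, -0.6, 0.3]
grip_width: 0.0001
```

```bash
python3 - <<'E'
from h import *
st(); snap("wrist","w6",(200,140,420,320),3)
E
```

```text
t 11.3 p [ 0.5939 -0.203   0.16  ] F [-0.4 -0.6  0.3] w 0.0001
[[ 9.94e-01 -1.09e-01 -3.00e-04]
 [-1.09e-01 -9.94e-01 -1.00e-04]
 [-2.00e-04  2.00e-04 -1.00e+00]]
```

View pics/w6.png

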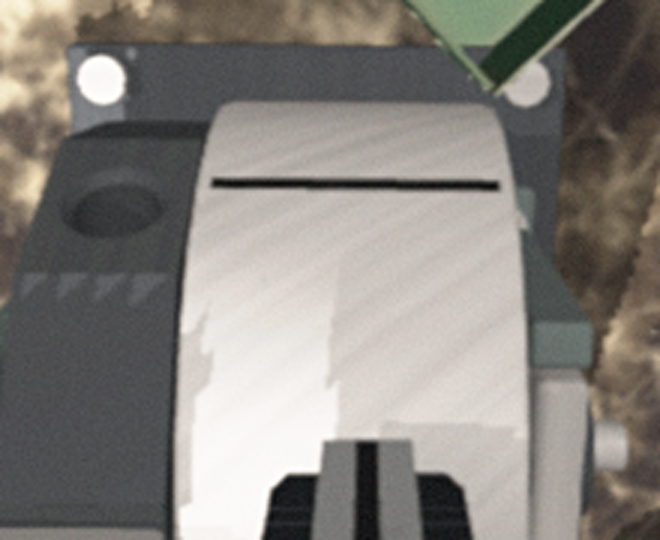

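```bash
cat >> h.py <<'E'
from scipy.optimize import brentq
def ang(c,u,v,y,R):
    f=lambda th: pj(c,S(R*np.sin(th),y,.105+R*np.cos(th)))[1]-v
    ths=np.linspace(-1.2,1.9,200); fv=[f(t) for t in ths]
    return [np.degrees(brentq(f,ths[i],ths[i+1])).round(1) for i in range(199) if fv[i]*fv[i+1]<0]
E
python3 - <<'E'
from h import *
c=bot.calibration("wrist")
for R in (.072,.075,.078): print(R,ang(c,318,201.7,-.002,R))
print("sock",ang(c,237.7,209,.043,.072), pj(c,S(.072*np.sin(1),.043,.105+.072*np.cos(1))))
E
```

```text
0.072 [np.float64(69.3)]
0.075 [np.float64(65.7)]
0.078 [np.float64(62.6)]
sock [np.float64(63.6)] [241.45903449 218.75968675]
```

{"fn": "move_arm", "kwargs": {"targets": [0, 0, 0.16, 0, 0, 0, 0, 0, 0.16, 0, 0, 0]}}

```text
clock: 11.6
eef_pos: [0.5922, -0.2028, 0.1554]
orientation: [-3.137, 0.172, 0.004]
force: [-0.5, 0.0, 0.5]
grip_width: 0.0001
```

{"fn": "move_arm", "kwargs": {"targets": [0, 0, 0.06, 0, 0, 0]}}

```text
clock: 11.72
eef_pos: [0.593, -0.2029, 0.1549]
orientation: [3.137, -0.172, -0.0]
force: [0.7, 0.2, -0.4]
grip_width: -0.0
```

{"fn": "move_arm", "kwargs": {"targets": [0, 0, 0.06, 0, 0, 0]}}

```text
clock: 11.85
eef_pos: [0.5933, -0.2029, 0.1534]
orientation: [3.137, -0.172, 0.0]
force: [-0.4, -0.0, -0.1]
grip_width: -0.0
```

{"fn": "move_arm", "kwargs": {"targets": [0, 0, 0.06, 0, 0, 0]}}

```text
clock: 11.98
eef_pos: [0.5945, -0.2031, 0.1528]
orientation: [3.136, -0.171, 0.005]
force: [1.4, 0.5, 4.8]
grip_width: 0.0002
```

{"fn": "move_arm", "kwargs": {"targets": [0, 0, 0.04, 0, 0, 0]}}

```text
clock: 12.1
eef_pos: [0.5951, -0.2032, 0.1523]
orientation: [3.136, -0.171, 0.007]
force: [1.3, -0.6, 6.2]
grip_width: -0.0002
```

{"fn": "move_arm", "kwargs": {"targets": [-0.28, 0, -0.06, 0, 0, 0, -0.56, 0, -0.12, 0, 0, 0, -0.84, 0, -0.17, 0, 0, 0]}}

```text
clock: 12.48
eef_pos: [0.5731, -0.2005, 0.1559]
orientation: [3.137, -0.171, 0.003]
force: [0.4, -0.1, 2.9]
grip_width: 0.0001
```

{"fn": "move_arm", "kwargs": {"targets": [-0.28, 0, -0.04, 0, 0, 0, -0.56, 0, -0.05, 0, 0, 0]}}

```text
clock: 12.72
eef_pos: [0.5583, -0.1988, 0.1564]
orientation: [-3.137, 0.171, -0.0]
force: [0.2, 0.9, 2.3]
grip_width: -0.0003
```

{"fn": "move_arm", "kwargs": {"targets": [-0.28, 0, 0.09, 0, 0, 0, -0.56, 0, 0.16, 0, 0, 0]}}

```text
clock: 12.98
eef_pos: [0.545, -0.1972, 0.1535]
orientation: [3.137, -0.171, 0.003]
force: [-1.6, 1.5, 10.7]
grip_width: 0.0001
```

{"fn": "move_arm", "kwargs": {"targets": [0, 0, -0.02, 0, 0, 0, 0, 0, -0.5, 0, 0, 0, 0.8, 0, -0.7, 0, 0, 0, 1.6, 0, -0.7, 0, 0, 0, 2.0, 0, -0.5, 0, 0, 0]}}

```text
clock: 13.6
eef_pos: [0.5949, -0.2031, 0.1645]
orientation: [3.137, -0.171, -0.0]
force: [-0.7, 0.2, -0.6]
grip_width: -0.0002
```

```bash
python3 - <<'E'
from h import *
st(); snap("wrist","w7",(200,140,420,320),3)
E
```

```text
t 13.6 p [ 0.5949 -0.2031  0.1645] F [-0.7  0.2 -0.6] w -0.0002
[[ 9.94e-01 -1.09e-01 -2.00e-04]
 [-1.09e-01 -9.94e-01 -1.00e-04]
 [-2.00e-04  1.00e-04 -1.00e+00]]
```

View pics/w7.png

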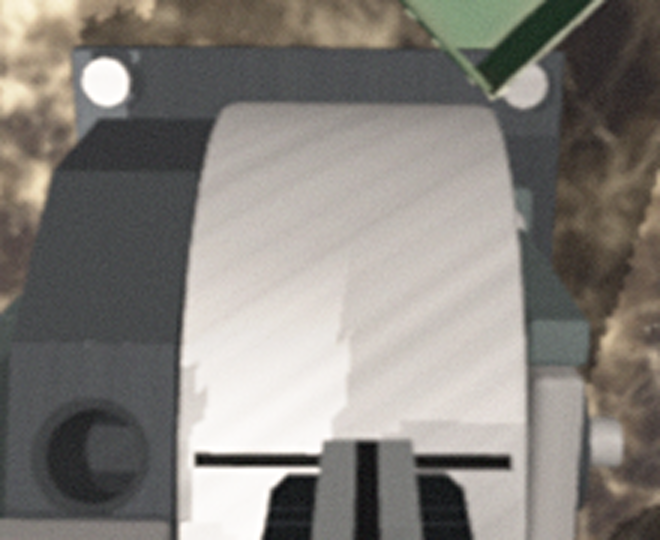

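```bash
python3 - <<'E'
from h import *
c=bot.calibration("wrist")
for R in (.074,.076,.078): print(R,ang(c,318,140+460/3,-.002,R))
print("sock",ang(c,200+96/3,140+455/3,.043,.072))
E
```

```text
0.074 [np.float64(22.9)]
0.076 [np.float64(22.9)]
0.078 [np.float64(23.0)]
sock [np.float64(23.4)]
```

{"fn": "move_arm", "kwargs": {"targets": [-0.6, 0, 0, 0, 0, 0, -0.6, 0, 0.2, 0, 0, 0, -0.6, 0, 0.2, 0, 0, 0]}}

```text
clock: 14.02
eef_pos: [0.5786, -0.2013, 0.1595]
orientation: [-3.137, 0.172, 0.001]
force: [0.3, 0.4, -0.6]
grip_width: -0.0001
```

{"fn": "move_arm", "kwargs": {"targets": [0, 0, 0.04, 0, 0, 0]}}

```text
clock: 14.15
eef_pos: [0.5796, -0.2014, 0.159]
orientation: [3.137, -0.172, 0.001]
force: [-0.0, 0.3, 0.4]
grip_width: 0.0
```

{"fn": "move_arm", "kwargs": {"targets": [0, 0, 0.04, 0, 0, 0]}}

```text
clock: 14.28
eef_pos: [0.5797, -0.2013, 0.1579]
orientation: [3.137, -0.171, 0.001]
force: [0.7, 0.1, -0.8]
grip_width: -0.0003
```

{"fn": "move_arm", "kwargs": {"targets": [0, 0, 0.04, 0, 0, 0]}}

```text
clock: 14.4
eef_pos: [0.5801, -0.2014, 0.1573]
orientation: [3.137, -0.171, 0.002]
force: [0.3, 0.9, 3.0]
grip_width: -0.0
```

Contact; press slightly more, then stroke slowly.

{"fn": "move_arm", "kwargs": {"targets": [0, 0, 0.05, 0, 0, 0]}}

```text
clock: 14.52
eef_pos: [0.5809, -0.2015, 0.1568]
orientation: [3.136, -0.171, 0.005]
force: [0.4, 0.6, 7.0]
grip_width: -0.0001
```

{"fn": "move_arm", "kwargs": {"targets": [-0.2, 0, -0.02, 0, 0, 0, -0.4, 0, -0.03, 0, 0, 0, -0.6, 0, -0.02, 0, 0, 0]}}

```text
clock: 14.9
eef_pos: [0.5663, -0.1997, 0.1576]
orientation: [3.136, -0.171, 0.007]
force: [0.8, 0.6, 5.9]
grip_width: -0.0004
```

{"fn": "move_arm", "kwargs": {"targets": [-0.2, 0, 0.03, 0, 0, 0, -0.36, 0, 0.06, 0, 0, 0, -0.36, 0, 0.06, 0, 0, 0]}}

```text
clock: 15.28
eef_pos: [0.5576, -0.1987, 0.157]
orientation: [3.136, -0.171, 0.008]
force: [-0.3, 1.4, 9.8]
grip_width: -0.0
```

```bash
python3 - <<'E'
from h import *
st(); snap("wrist","w8",(200,140,420,320),3)
E
```

```text
t 15.28 p [ 0.5576 -0.1987  0.157 ] F [-0.3  1.4  9.8] w -0.0
[[ 9.941e-01 -1.087e-01  4.900e-03]
 [-1.087e-01 -9.941e-01 -1.000e-03]
 [ 5.000e-03  4.000e-04 -1.000e+00]]
```

View pics/w8.png

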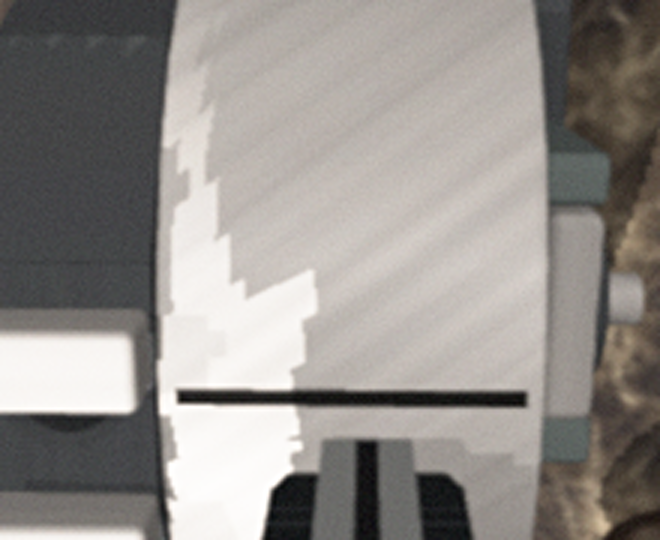

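```bash
python3 - <<'E'
from h import *
c=bot.calibration("wrist")
for R in (.076,.078): print(R,ang(c,318,140+398/3,-.002,R))
cx=S(0,.028,.193); print("fork tip proj",(pj(c,cx)-[200,140])*3,"prongs",[((pj(c,S(x,.0285,.193))-[200,140])*3).round() for x in (.0205,.0085,-.0085,-.0205)])
E
```

```text
0.076 [np.float64(5.6)]
0.078 [np.float64(6.0)]
fork tip proj [161.70091238 481.87763711] prongs [array([149., 341.]), array([154., 425.]), array([162., 537.]), array([166., 612.])]
```

{"fn": "move_arm", "kwargs": {"targets": [-0.13, 0, 0.01, 0, 0, 0, -0.25, 0, 0.03, 0, 0, 0, -0.25, 0, 0.03, 0, 0, 0]}}

```text
clock: 15.7
eef_pos: [0.5512, -0.1979, 0.1562]
orientation: [3.136, -0.171, 0.007]
force: [-1.6, 1.5, 10.3]
grip_width: -0.0001
```

```bash
sed -i 's/^AX=.*/AX=np.array([.5682,-.198,.105])/' h.py; python3 - <<'E'
from h import *
st(); c=snap("wrist","w9",(160,140,360,320),3.3)
cv2.imwrite("pics/w9b.png",cv2.resize(cv2.imread("pics/w9_full.png")[200:340,150:330],None,fx=4.2,fy=4.2,interpolation=cv2.INTER_CUBIC))
E
```

```text
t 15.7 p [ 0.5512 -0.1979  0.1562] F [-1.6  1.5 10.3] w -0.0001
[[ 9.941e-01 -1.087e-01  4.300e-03]
 [-1.087e-01 -9.941e-01 -8.000e-04]
 [ 4.400e-03  4.000e-04 -1.000e+00]]
```

View pics/w9b.png

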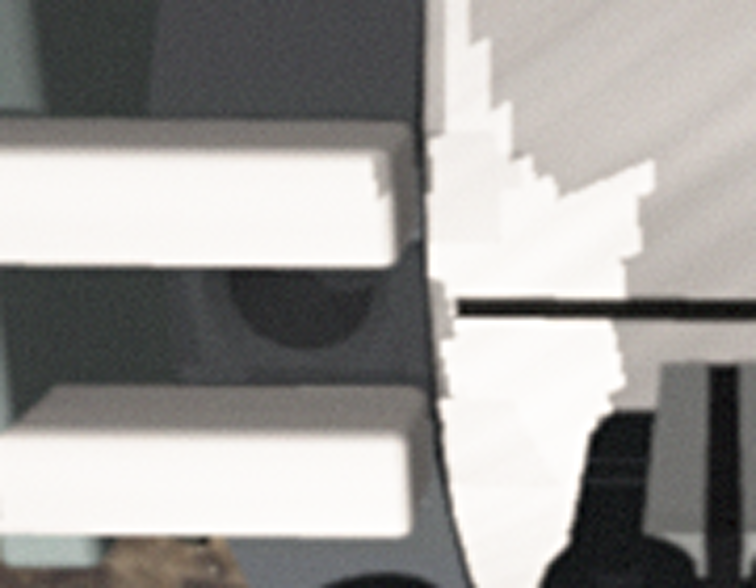

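```bash
python3 - <<'E'
import h
from h import *
c=bot.calibration("wrist")
f=lambda u,v,z:bp(c,150+u/4.2,200+v/4.2,z)
q=[f(393,150,.193),f(393,267,.193),f(410,432,.193),f(410,535,.193)]
m=np.mean(q,0);print(np.round(q,4),"tip centre",m, "S",S(0,.028,.193))
h.AX=AX+np.r_[(m-S(0,.028,.193))[:2],0]; print(h.AX)
for R in (.074,.076,.078): print(R,ang(c,0,200+308/4.2,0,R))
for z in (.181,): print(ang(c,0,0,0,.072))
# socket circle: left/bottom edge in crop
for th in (0,2,4):
  t=np.radians(th); o=S(.072*np.sin(t),.043,.105+.072*np.cos(t)); 
  b=S(.072*np.sin(t)-.008,.043,.105+.072*np.cos(t))
  print(th,((pj(c,o)-[150,200])*4.2).round(1),((pj(c,b)-[150,200])*4.2).round(1))
E
```

```text
[[ 0.5918 -0.1709  0.193 ]
 [ 0.5804 -0.1689  0.193 ]
 [ 0.5632 -0.1676  0.193 ]
 [ 0.552  -0.1656  0.193 ]] tip centre [ 0.57185728 -0.16825564  0.193     ] S [ 0.57125213 -0.17016684  0.193     ]
[ 0.56880516 -0.19608879  0.105     ]
0.074 [np.float64(-1.0)]
0.076 [np.float64(-0.3)]
0.078 [np.float64(0.3)]
[]
0 [292.9 290.3] [299.2 359.2]
2 [291.1 268.1] [297.3 337.6]
4 [289.4 245.4] [295.7 315.5]
```

{"fn": "move_arm", "kwargs": {"targets": [0, 0, -0.08, 0, 0, 0, 0, 0, -0.2, 0, 0, 0, 0, 0, -1.0, 0, 0, 0, 0, 0, -2.4, 0, 0, 0, 0, 0, -2.4, 0, 0, 0]}}

```text
clock: 16.38
eef_pos: [0.551, -0.1985, 0.2162]
orientation: [3.136, -0.172, 0.008]
force: [0.3, 0.1, -0.3]
grip_width: -0.0
```

```bash
sed -i 's/^AX=.*/AX=np.array([.5688,-.1961,.105])/' h.py; python3 - <<'E'
from h import *
st(); c=snap("wrist","w10",(160,180,320,320),4.2)
E
```

```text
t 16.38 p [ 0.551  -0.1985  0.2162] F [ 0.3  0.1 -0.3] w -0.0
[[ 0.994  -0.1091  0.0047]
 [-0.1091 -0.994  -0.0016]
 [ 0.0049  0.0011 -1.    ]]
```

View pics/w10.png

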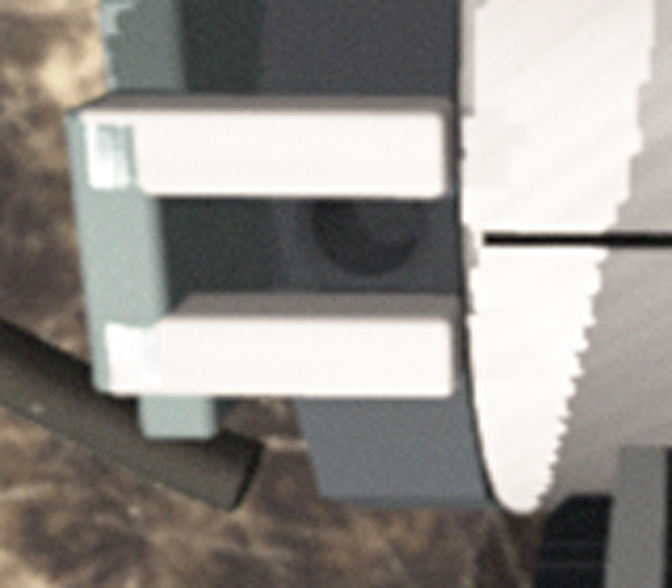

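```bash
python3 - <<'E'
import h
from h import *
c=bot.calibration("wrist")
P=lambda X:((pj(c,X)-[160,180])*4.2).round(1)
f=lambda u,v,z:bp(c,160+u/4.2,180+v/4.2,z)
q=[f(444,113,.193),f(444,195,.193),f(454,320,.193),f(454,394,.193)]
m=np.mean(q,0);print(np.round(q,4),"tip centre",m, "S",S(0,.028,.193))
h.AX=AX+np.r_[(m-S(0,.028,.193))[:2],0]; print(h.AX)
for R in (.074,.076,.0785): print(R,ang(c,0,180+239/4.2,0,R))
for th in (0,2,4):
  t=np.radians(th); o=S(.072*np.sin(t),.043,.105+.072*np.cos(t)); 
  print(th,P(o),P(o-sx*.008),P(o-sy*.008),P(o+sy*.008))
E
```

```text
[[ 0.5905 -0.1708  0.193 ]
 [ 0.5795 -0.169   0.193 ]
 [ 0.562  -0.1676  0.193 ]
 [ 0.5512 -0.166   0.193 ]] tip centre [ 0.57078071 -0.16835684  0.193     ] S [ 0.57185213 -0.16826684  0.193     ]
[ 0.56772859 -0.19618999  0.105     ]
0.074 [np.float64(-1.1)]
0.076 [np.float64(-0.6)]
0.0785 [np.float64(-0.1)]
0 [362.5 226.1] [366.  278.5] [417.6 226.1] [307.5 226.1]
2 [361.5 209.3] [364.9 262.1] [416.7 209.3] [306.2 209.3]
4 [360.6 192.3] [364.1 245.4] [415.9 192.2] [305.2 192.3]
```

```bash
python3 - <<'E'
from h import *
s=bot.observe(); print(s["q"].round(2))
c=bot.calibration("top")
for n,p,z in (("greenA",(309.5,279),.08),("greenB",(387,257),.08),("cap",(354.5,316),.05),("tape",(331,225),.039),("bush",(302,328),.038),("pin",(347,271.5),.083)): print(n,bp(c,*p,z).round(3))
E
```

```text
[ 0.38  0.32 -0.14  1.74  0.05  1.08 -1.45]
greenA [ 0.511 -0.316  0.08 ]
greenB [ 0.539 -0.475  0.08 ]
cap [ 0.431 -0.399  0.05 ]
tape [ 0.626 -0.374  0.039]
bush [ 0.419 -0.291  0.038]
pin [ 0.518 -0.392  0.083]
```

```bash
python3 - <<'E'
from h import *
print(rel(np.array([.520,-.3925,.216])),rel(np.array([.520,-.3925,.10])))
E
```

```text
[-3.380e-01  7.855e+00 -5.900e-02  0.000e+00 -2.000e-03 -0.000e+00] [-3.460e-01  7.853e+00  4.581e+00  0.000e+00 -2.000e-03 -0.000e+00]
```

{"fn": "move_arm", "kwargs": {"targets": [-0.1, 2.3, 0, 0, 0, 0, -0.2, 4.6, 0, 0, 0, 0, -0.34, 6.6, 1.2, 0, 0, 0, -0.34, 7.85, 3.0, 0, 0, 0, -0.34, 7.85, 4.58, 0, 0, 0, -0.34, 7.85, 4.58, 0, 0, 0, -0.34, 7.85, 4.58, 0, 0, 0], "fingers": 0.5}}

```text
clock: 17.3
eef_pos: [0.5205, -0.3918, 0.1]
orientation: [3.137, -0.17, 0.002]
force: [0.4, 0.6, 0.7]
grip_width: 0.043
```

```bash
python3 - <<'E'
from h import *
s,R=st(); c=snap("wrist","w11",(200,170,450,370),3.2); print(pj(c,s["eef_pos"]))
snap("scene","s11",(280,260,380,360),5.5)
E
```

```text
t 17.3 p [ 0.5205 -0.3918  0.1   ] F [0.4 0.6 0.7] w 0.043
[[ 9.942e-01 -1.080e-01  1.000e-03]
 [-1.080e-01 -9.942e-01 -2.000e-04]
 [ 1.000e-03  1.000e-04 -1.000e+00]]
[323.56842118 285.49999348]
```

View pics/w11.png

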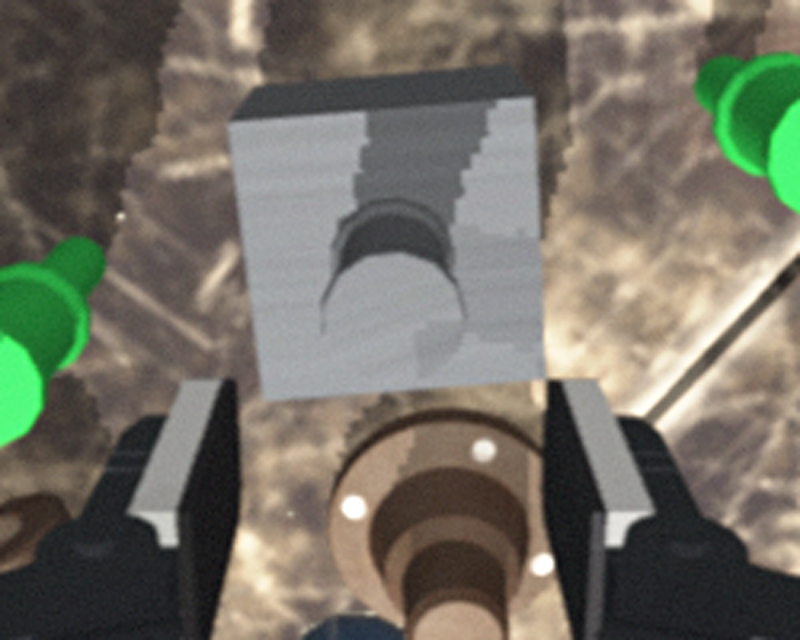

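View pics/s11.png

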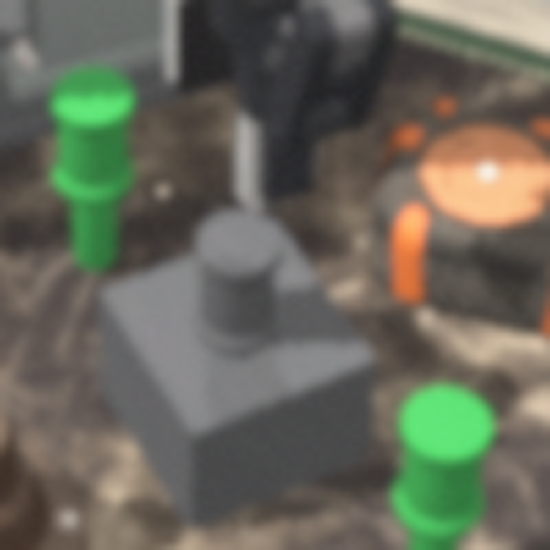

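```bash
python3 - <<'E'
from h import *
c=bot.calibration("wrist"); s,R=st()
for u,v in ((393,325),): 
  p=bp(c,200+u/3.2,170+v/3.2,.083); print(p.round(4), R.T@(p-s["eef_pos"]))
q=[bp(c,200+u/3.2,170+v/3.2,.046) for u,v in ((230,122),(533,97),(546,376),(263,398))]; print(np.round(q,4),np.mean(q,0), R.T@(np.mean(q,0)-s["eef_pos"]))
E
```

```text
t 17.4 p [ 0.5211 -0.3923  0.1014] F [-0.1 -0.9 -0.3] w 0.0429
[[ 0.9942 -0.1079  0.003 ]
 [-0.1079 -0.9942 -0.0018]
 [ 0.0032  0.0015 -1.    ]]
[ 0.5217 -0.392   0.083 ] [ 0.00043701 -0.00034359  0.01835245]
[[ 0.5545 -0.3624  0.046 ]
 [ 0.553  -0.424   0.046 ]
 [ 0.4915 -0.4225  0.046 ]
 [ 0.493  -0.3605  0.046 ]] [ 0.52300635 -0.39234858  0.046     ] [ 0.00168074 -0.00020635  0.05535681]
```

{"fn": "move_arm", "kwargs": {"targets": [0.03, 0, 1.0, 0, 0, 0, 0.03, 0, 1.8, 0, 0, 0, 0.03, 0, 2.2, 0, 0, 0, 0.03, 0, 2.2, 0, 0, 0]}}

```text
clock: 17.9
eef_pos: [0.5202, -0.392, 0.0438]
orientation: [-3.136, 0.171, 0.001]
force: [0.5, 0.6, -0.2]
grip_width: 0.0427
```

```bash
python3 - <<'E'
from h import *
s,R=st(); c=snap("wrist","w12",(200,170,450,370),3.2)
snap("scene","s12",(280,260,380,360),5.5)
E
```

```text
t 17.9 p [ 0.5202 -0.392   0.0438] F [ 0.5  0.6 -0.2] w 0.0427
[[ 9.941e-01 -1.089e-01 -9.000e-04]
 [-1.089e-01 -9.941e-01  6.000e-04]
 [-9.000e-04 -5.000e-04 -1.000e+00]]
```

View pics/w12.png

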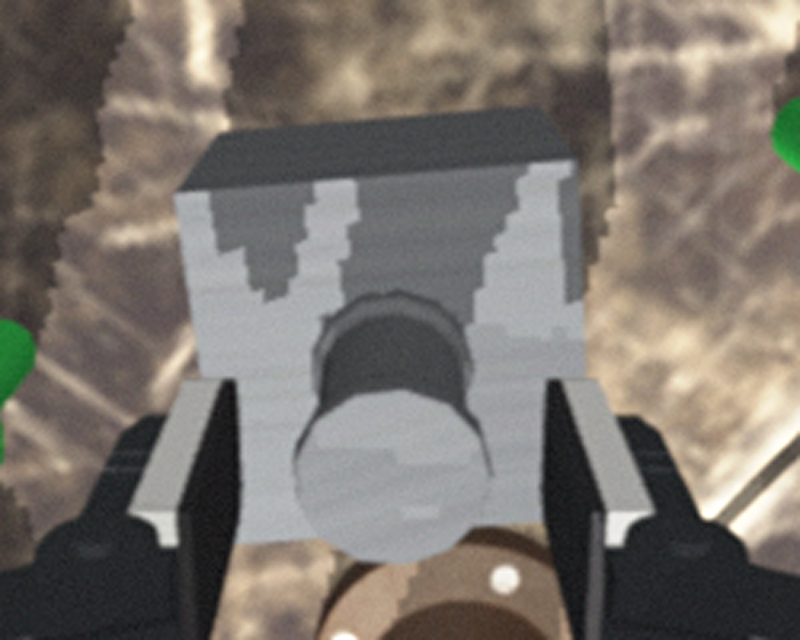

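View pics/s12.png

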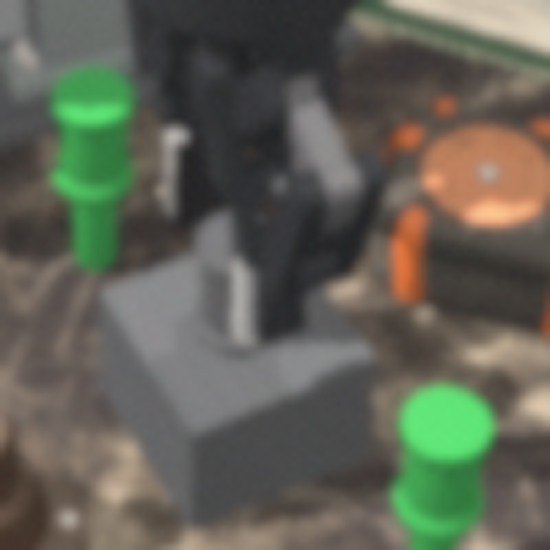

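{"fn": "move_arm", "kwargs": {"targets": [0, 0, 0.3, 0, 0, 0, 0, 0, 0.48, 0, 0, 0, 0, 0, 0.48, 0, 0, 0]}}

```text
clock: 18.38
eef_pos: [0.5201, -0.392, 0.0318]
orientation: [-3.136, 0.171, 0.001]
force: [0.5, -0.9, -0.5]
grip_width: 0.0428
```

{"fn": "move_arm", "kwargs": {"targets": [0, 0, 0, 0, 0, 0, 0, 0, 0, 0, 0, 0, 0, 0, 0, 0, 0, 0, 0, 0, 0, 0, 0, 0], "fingers": 0, "force": 40}}

```text
clock: 18.88
eef_pos: [0.5207, -0.3924, 0.0325]
orientation: [3.137, -0.171, 0.001]
force: [0.2, 0.2, 1.3]
grip_width: 0.0215
```

```bash
python3 - <<'E'
from h import *
s,R=st(); c=snap("wrist","w13",(200,170,450,370),3.2)
E
```

```text
t 18.88 p [ 0.5207 -0.3924  0.0325] F [0.2 0.2 1.3] w 0.0215
[[ 9.940e-01 -1.089e-01  6.000e-04]
 [-1.089e-01 -9.940e-01 -4.000e-04]
 [ 6.000e-04  3.000e-04 -1.000e+00]]
```

View pics/w13.png

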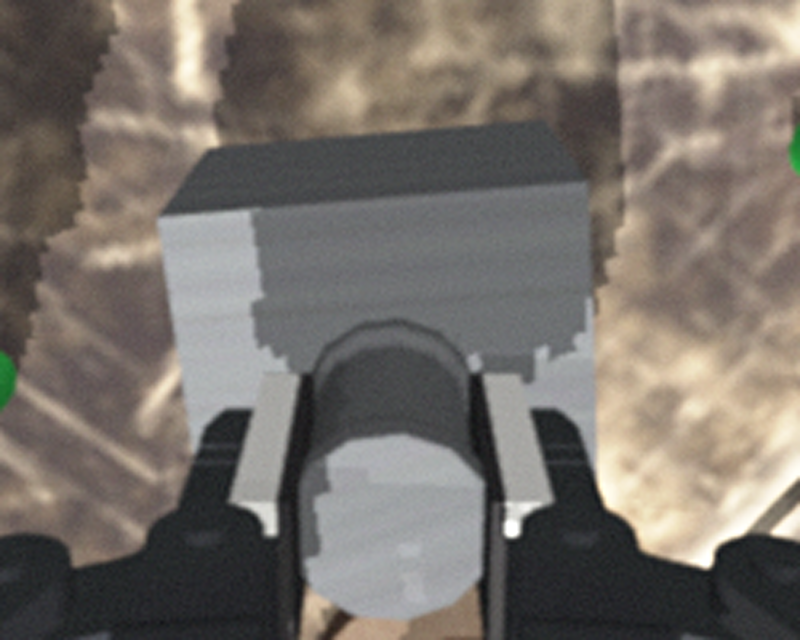

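{"fn": "move_arm", "kwargs": {"targets": [0, 0, -0.5, 0, 0, 0, 0, 0, -1.2, 0, 0, 0, 0, 0, -2.2, 0, 0, 0, 0, 0, -2.2, 0, 0, 0]}}

```text
clock: 19.42
eef_pos: [0.5221, -0.3934, 0.0905]
orientation: [3.134, -0.171, 0.008]
force: [-0.1, -0.3, -1.1]
grip_width: 0.0219
```

```bash
python3 - <<'E'
from h import *
s,R=st(); c=snap("wrist","w14",(200,170,450,370),3.2)
snap("scene","s14",(270,220,390,360),4.2)
E
```

```text
t 19.43 p [ 0.5221 -0.3934  0.0905] F [-0.1 -0.3 -1.1] w 0.0219
[[ 0.994  -0.1091  0.0049]
 [-0.1091 -0.994  -0.0034]
 [ 0.0052  0.0028 -1.    ]]
```

View pics/w14.png

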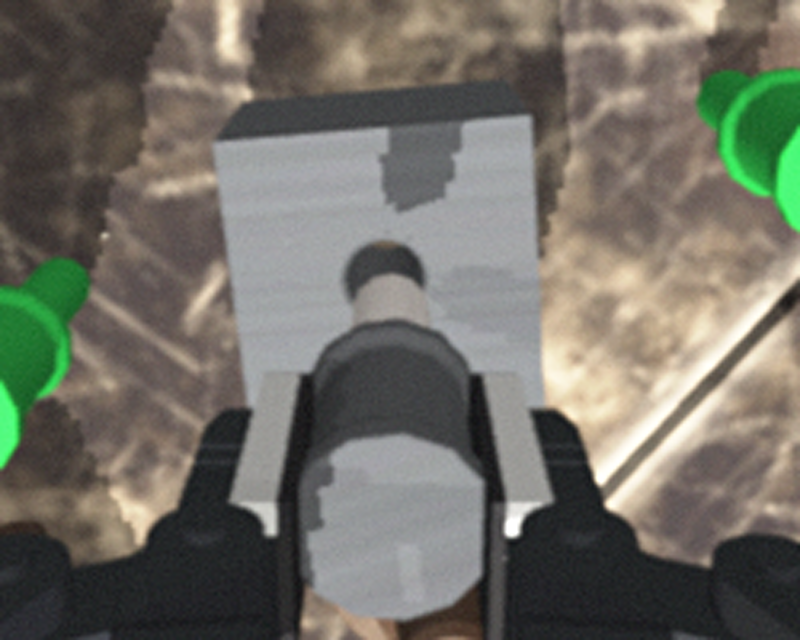

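View pics/s14.png

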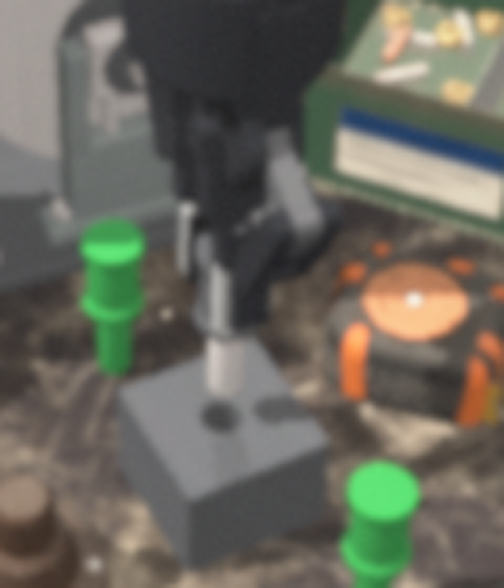

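```bash
python3 - <<'E'
from h import *
c=bot.calibration("wrist"); s,R=st()
hole=bp(c,200+385/3.2,170+280/3.2,.046); print("hole",hole)
# fork estimates, wrist
ft=np.array([.5713,-.1683,.193])+.015*sy; print("fork_top",ft)
print(R.T@(ft-hole)); 
print("via",rel(np.array([.5221,-.3934,.245])), rel(np.array([ft[0],ft[1],.245])))
E
```

```text
t 19.52 p [ 0.5203 -0.3922  0.0876] F [-0.4 -0.  -0.5] w 0.0219
[[ 9.94e-01 -1.09e-01  3.00e-04]
 [-1.09e-01 -9.94e-01 -3.00e-04]
 [ 3.00e-04  3.00e-04 -1.00e+00]]
hole [ 0.52115892 -0.39046707  0.046     ]
fork_top [ 0.57293507 -0.15338938  0.193     ]
[ 0.02567242 -0.24126926 -0.14705669]
via [ 0.079  0.041 -6.296  0.    -0.     0.   ] [ 1.054 -9.724 -6.298  0.    -0.     0.   ]
```

{"fn": "move_arm", "kwargs": {"targets": [0, 0, -2.4, 0, 0, 0, 0, 0, -4.8, 0, 0, 0, 0, 0, -6.4, 0, 0, 0, 0.2, -2.3, -6.4, 0, 0, 0, 0.45, -4.6, -6.4, 0, 0, 0, 0.7, -7.0, -6.4, 0, 0, 0, 0.9, -8.8, -6.4, 0, 0, 0, 1.05, -9.7, -6.3, 0, 0, 0, 1.05, -9.7, -6.3, 0, 0, 0, 1.05, -9.7, -6.3, 0, 0, 0]}}

```text
clock: 20.78
eef_pos: [0.5722, -0.1559, 0.2441]
orientation: [3.136, -0.175, -0.002]
force: [-0.4, -0.6, -0.3]
grip_width: 0.022
```

```bash
python3 - <<'E'
from h import *
s,R=st(); c=snap("wrist","w15",(200,170,450,370),3.2); np.save("c15.npy",c,allow_pickle=True)
snap("scene","s15",(230,80,350,220),4.2)
E
```

```text
t 20.77 p [ 0.5722 -0.1559  0.2441] F [-0.4 -0.6 -0.3] w 0.022
[[ 9.938e-01 -1.110e-01 -1.500e-03]
 [-1.110e-01 -9.938e-01 -9.000e-04]
 [-1.400e-03  1.000e-03 -1.000e+00]]
```

View pics/w15.png

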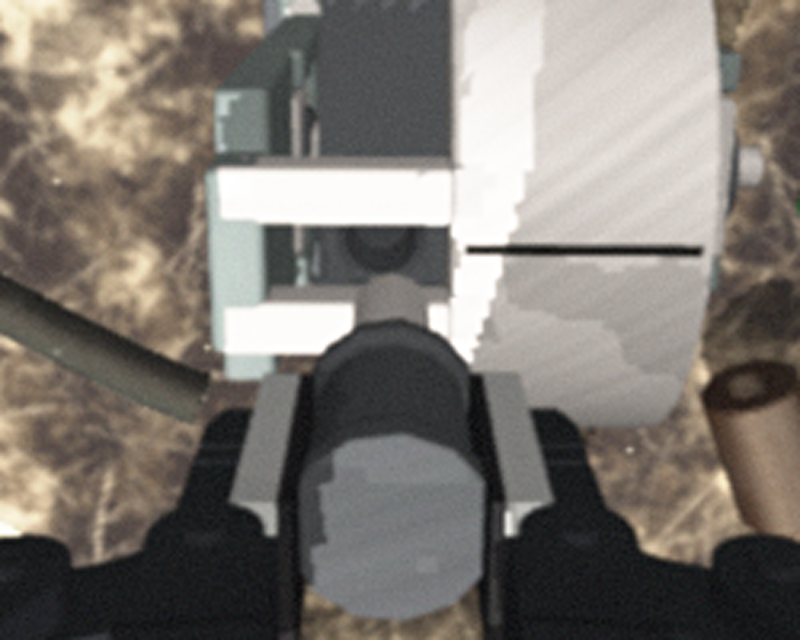

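View pics/s15.png

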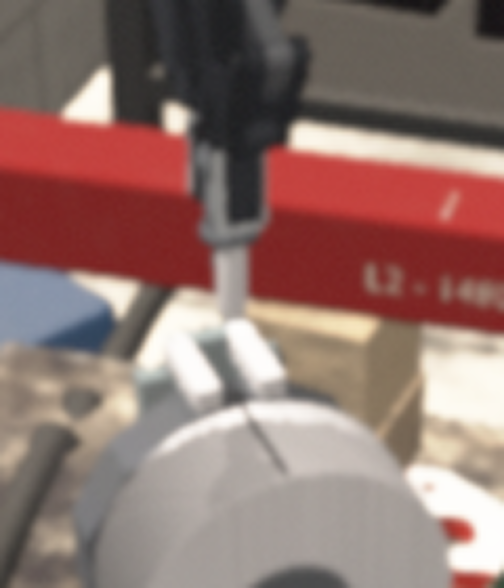

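{"fn": "move_arm", "kwargs": {"targets": [0, -0.03, 0.5, 0, 0, 0, 0, -0.03, 0.5, 0, 0, 0, 0, -0.03, 0.5, 0, 0, 0]}}

```text
clock: 21.25
eef_pos: [0.5729, -0.1535, 0.232]
orientation: [3.137, -0.172, -0.001]
force: [-0.7, 0.4, -1.2]
grip_width: 0.0215
```

```bash
python3 - <<'E'
from h import *
s,R=st(); c=snap("wrist","w16",(250,200,370,300),6.5); s,R=st()
P=lambda X:((pj(c,X)-[250,200])*6.5).round(1)
foot=s["eef_pos"]-np.array([0,0,.0265]); print("foot",P(foot)); np.save("c16.npy",c,allow_pickle=True)
E
```

```text
t 21.25 p [ 0.5729 -0.1535  0.232 ] F [-0.7  0.4 -1.2] w 0.0215
[[ 9.940e-01 -1.093e-01 -4.000e-04]
 [-1.093e-01 -9.940e-01  0.000e+00]
 [-4.000e-04  0.000e+00 -1.000e+00]]
t 21.3 p [ 0.5731 -0.1534  0.2323] F [-0.7  0.4 -1.5] w 0.0213
[[ 9.940e-01 -1.092e-01  1.000e-04]
 [-1.092e-01 -9.940e-01 -1.000e-04]
 [ 1.000e-04  0.000e+00 -1.000e+00]]
foot [475.4 435.4]
```

View pics/w16.png

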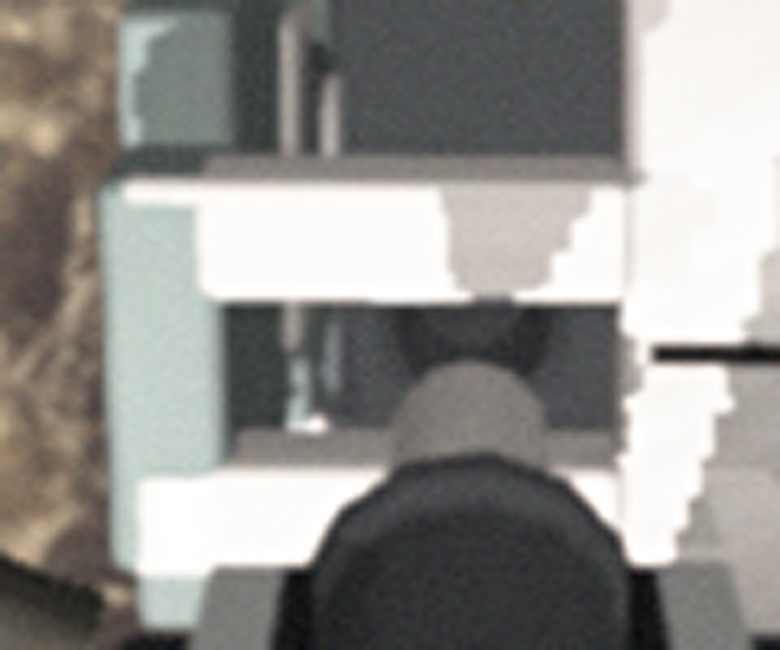

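```bash
python3 - <<'E'
from h import *
c=np.load("c16.npy",allow_pickle=True).item(); s,R=st()
P=lambda X:((pj(c,X)-[250,200])*6.5).round(1)
p=s["eef_pos"]
for zz in (.0265,.0225): 
  for r in (.004,.007): print(zz,r,P(p+sx*r-np.array([0,0,zz])),P(p-np.array([0,0,zz]))) 
print("collar front",P(p+sx*.013+np.array([0,0,.0135])),P(p+sx*.013+np.array([0,0,.0185])))
f=lambda u,v,z:bp(c,250+u/6.5,200+v/6.5,z)
q=[f(470,185,.193),f(470,300,.193),f(470,467,.193),f(470,570,.193)]
for a in q: print(((a-p)@sx*1e3).round(2),((a-p)@sy*1e3).round(2))
for R_ in (.076,.0785):
  a=f(660,354,.105+R_); print("line x",((a-p)@sx*1e3).round(2))
E
```

```text
t 21.3 p [ 0.5731 -0.1534  0.2323] F [-0.7  0.4 -1.5] w 0.0213
[[ 9.940e-01 -1.092e-01  1.000e-04]
 [-1.092e-01 -9.940e-01 -1.000e-04]
 [ 1.000e-04  0.000e+00 -1.000e+00]]
0.0265 0.004 [475.4 394.3] [475.4 435.4]
0.0265 0.007 [475.4 363.1] [475.4 435.4]
0.0225 0.004 [475.6 409.7] [475.6 451.6]
0.0225 0.007 [475.6 378. ] [475.6 451.6]
collar front [477.9 467.9] [478.3 494.7]
20.27 0.46
8.89 0.46
-8.28 0.46
-19.27 0.46
line x -0.76
line x 0.11
```

{"fn": "move_arm", "kwargs": {"targets": [-0.01, 0, 0.2, 0, 0, 0, -0.01, 0, 0.4, 0, 0, 0, -0.01, 0, 0.6, 0, 0, 0, -0.01, 0, 0.8, 0, 0, 0]}}

```text
clock: 21.8
eef_pos: [0.5727, -0.1532, 0.2118]
orientation: [3.137, -0.171, -0.0]
force: [0.8, -0.4, -1.1]
grip_width: 0.0217
```

```bash
python3 - <<'E'
from h import *
s,R=st(); c=snap("wrist","w17",(250,200,370,300),6.5)
E
```

```text
t 21.8 p [ 0.5727 -0.1532  0.2118] F [ 0.8 -0.4 -1.1] w 0.0217
[[ 9.941e-01 -1.089e-01 -2.000e-04]
 [-1.089e-01 -9.941e-01  0.000e+00]
 [-2.000e-04  0.000e+00 -1.000e+00]]
```

View pics/w17.png

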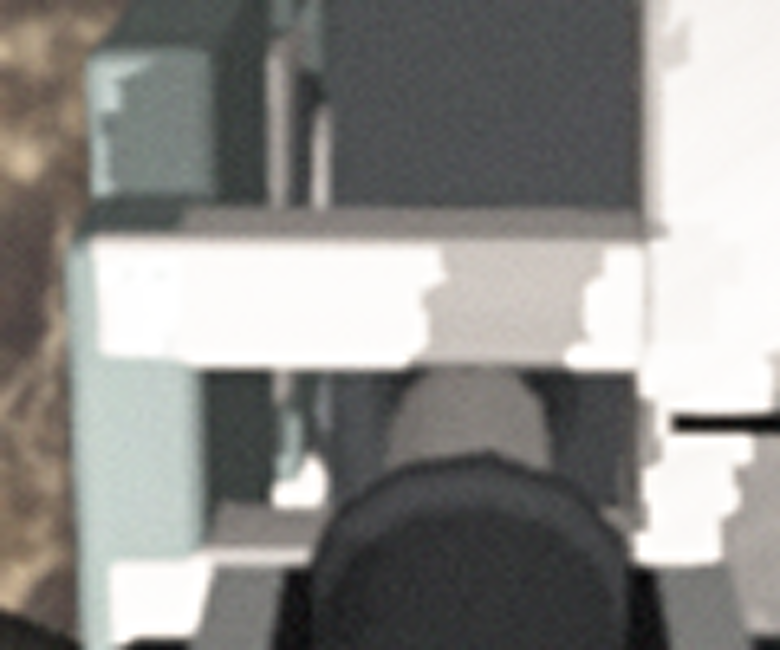

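{"fn": "move_arm", "kwargs": {"targets": [0, 0, 0.1, 0, 0, 0, 0, 0, 0.2, 0, 0, 0, 0, 0, 0.3, 0, 0, 0]}}

```text
clock: 22.22
eef_pos: [0.5729, -0.1533, 0.2047]
orientation: [3.137, -0.171, 0.0]
force: [-0.1, 0.3, -0.7]
grip_width: 0.0218
```

{"fn": "move_arm", "kwargs": {"targets": [0, 0, 0.06, 0, 0, 0, 0, 0, 0.12, 0, 0, 0]}}

```text
clock: 22.48
eef_pos: [0.5728, -0.1533, 0.2017]
orientation: [3.137, -0.171, 0.0]
force: [-0.7, -0.1, -1.2]
grip_width: 0.0221
```

{"fn": "move_arm", "kwargs": {"targets": [0, 0, 0.06, 0, 0, 0, 0, 0, 0.12, 0, 0, 0]}}

```text
clock: 22.72
eef_pos: [0.5728, -0.1533, 0.1987]
orientation: [3.137, -0.172, 0.0]
force: [-0.2, 0.3, -0.7]
grip_width: 0.0218
```

{"fn": "move_arm", "kwargs": {"targets": [0, 0, 0.08, 0, 0, 0, 0, 0, 0.16, 0, 0, 0, 0, 0, 0.24, 0, 0, 0]}}

```text
clock: 23.1
eef_pos: [0.5727, -0.1533, 0.1926]
orientation: [3.137, -0.171, -0.0]
force: [0.1, 0.1, -1.2]
grip_width: 0.0217
```

{"fn": "move_arm", "kwargs": {"targets": [0, 0, 0.08, 0, 0, 0, 0, 0, 0.16, 0, 0, 0, 0, 0, 0.24, 0, 0, 0]}}

```text
clock: 23.48
eef_pos: [0.5728, -0.1533, 0.1867]
orientation: [3.137, -0.171, 0.0]
force: [0.1, -0.4, -0.2]
grip_width: 0.0219
```

{"fn": "move_arm", "kwargs": {"targets": [0, 0, 0.08, 0, 0, 0, 0, 0, 0.16, 0, 0, 0]}}

```text
clock: 23.72
eef_pos: [0.5728, -0.1533, 0.1827]
orientation: [3.137, -0.171, 0.0]
force: [0.5, -0.3, -0.9]
grip_width: 0.0218
```

{"fn": "move_arm", "kwargs": {"targets": [0, 0, 0.06, 0, 0, 0, 0, 0, 0.06, 0, 0, 0]}}

```text
clock: 23.98
eef_pos: [0.5727, -0.1532, 0.1811]
orientation: [-3.137, 0.171, 0.0]
force: [0.2, -0.9, -1.4]
grip_width: 0.0219
```

{"fn": "move_arm", "kwargs": {"targets": [0, 0, 0.04, 0, 0, 0, 0, 0, 0.04, 0, 0, 0]}}

```text
clock: 24.22
eef_pos: [0.5728, -0.1532, 0.1803]
orientation: [-3.137, 0.171, -0.0]
force: [-1.3, 1.3, -0.8]
grip_width: 0.0215
```

{"fn": "move_arm", "kwargs": {"targets": [0, 0, 0.04, 0, 0, 0, 0, 0, 0.04, 0, 0, 0]}}

```text
clock: 24.48
eef_pos: [0.5729, -0.1533, 0.1795]
orientation: [3.137, -0.171, 0.001]
force: [0.1, -0.0, 0.7]
grip_width: 0.0219
```

{"fn": "move_arm", "kwargs": {"targets": [0, 0, 0.03, 0, 0, 0, 0, 0, 0.03, 0, 0, 0]}}

```text
clock: 24.72
eef_pos: [0.5729, -0.1533, 0.1795]
orientation: [3.137, -0.171, 0.001]
force: [-2.2, -0.2, 5.0]
grip_width: 0.0217
```

```bash
python3 - <<'E'
from h import *
s,R=st(); c=snap("wrist","w18",(220,180,390,310),4.6); snap("scene","s18",(240,110,330,200),6.5)
E
```

```text
t 24.73 p [ 0.5729 -0.1533  0.1795] F [-2.2 -0.2  5. ] w 0.0217
[[ 9.94e-01 -1.09e-01  7.00e-04]
 [-1.09e-01 -9.94e-01 -3.00e-04]
 [ 7.00e-04  2.00e-04 -1.00e+00]]
```

View pics/w18.png

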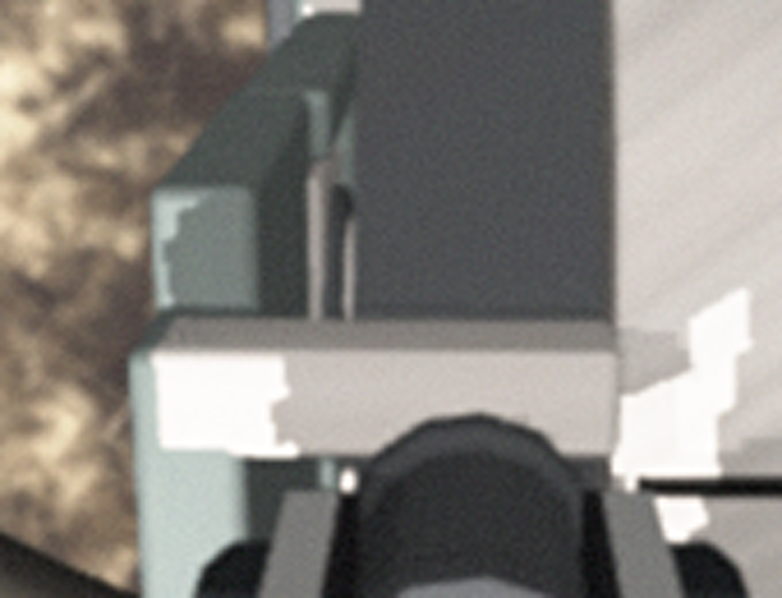

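View pics/s18.png

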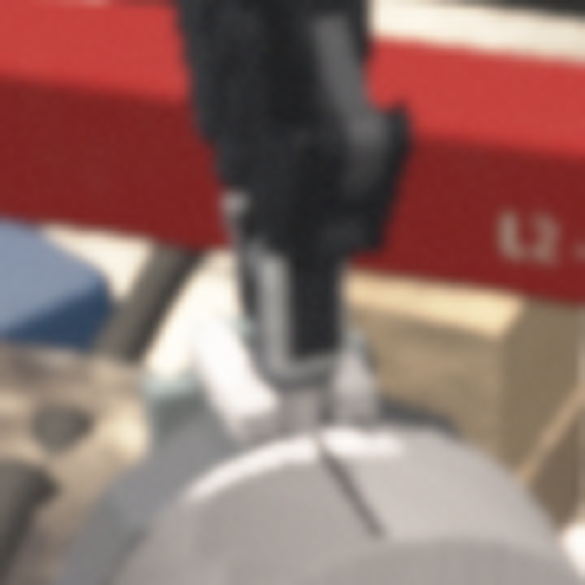

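The shoulder is seated: there is 5 N at exactly the predicted height. Next I release.

{"fn": "move_arm", "kwargs": {"targets": [0, 0, -0.03, 0, 0, 0, 0, 0, -0.03, 0, 0, 0]}}

```text
clock: 25.08
eef_pos: [0.5729, -0.1533, 0.1795]
orientation: [3.137, -0.171, 0.001]
force: [-0.7, 0.7, 3.2]
grip_width: 0.0217
```

{"fn": "move_arm", "kwargs": {"targets": [0, 0, 0, 0, 0, 0, 0, 0, 0, 0, 0, 0, 0, 0, 0, 0, 0, 0, 0, 0, 0, 0, 0, 0], "fingers": 0.5}}

```text
clock: 25.58
eef_pos: [0.5728, -0.1532, 0.1792]
orientation: [-3.137, 0.171, 0.0]
force: [-0.2, -0.5, -0.4]
grip_width: 0.0426
```

{"fn": "move_arm", "kwargs": {"targets": [0, 0, -0.4, 0, 0, 0, 0, 0, -1.2, 0, 0, 0, 0, 0, -2.2, 0, 0, 0, -0.8, 0, -3.2, 0, 0, 0, -1.2, 0, -3.6, 0, 0, 0, -1.2, 0, -3.6, 0, 0, 0]}}

```text
clock: 26.32
eef_pos: [0.5429, -0.1501, 0.2702]
orientation: [3.136, -0.172, 0.003]
force: [0.3, 0.6, -0.7]
grip_width: 0.0427
```

```bash
python3 - <<'E'
from h import *
s,R=st(); c=snap("wrist","w19",(200,150,420,320),3.5); snap("scene","s19",(220,90,350,210),4.6)
P=lambda X:((pj(c,X)-[200,150])*3.5).round(1)
np.save("c19.npy",c,allow_pickle=True)
E
```

```text
t 26.32 p [ 0.5429 -0.1501  0.2702] F [ 0.3  0.6 -0.7] w 0.0427
[[ 9.940e-01 -1.092e-01  2.000e-03]
 [-1.092e-01 -9.940e-01 -7.000e-04]
 [ 2.000e-03  5.000e-04 -1.000e+00]]
```

View pics/w19.png

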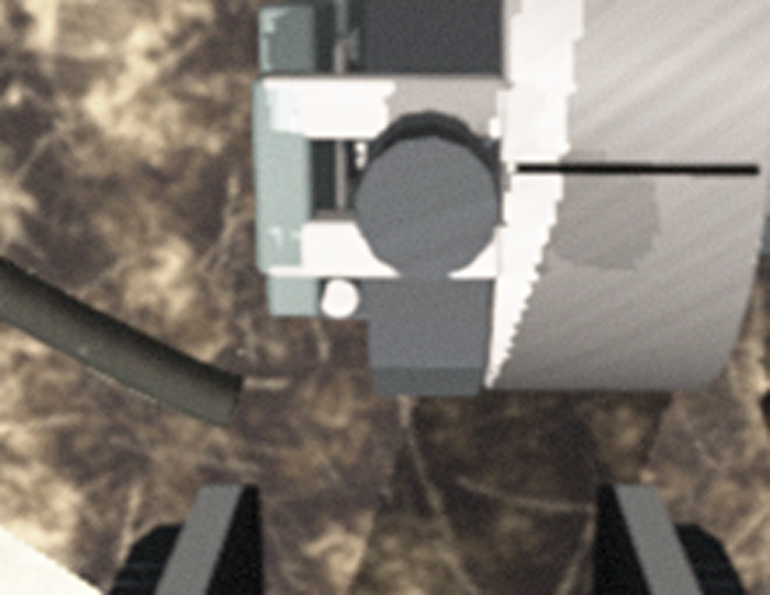

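View pics/s19.png

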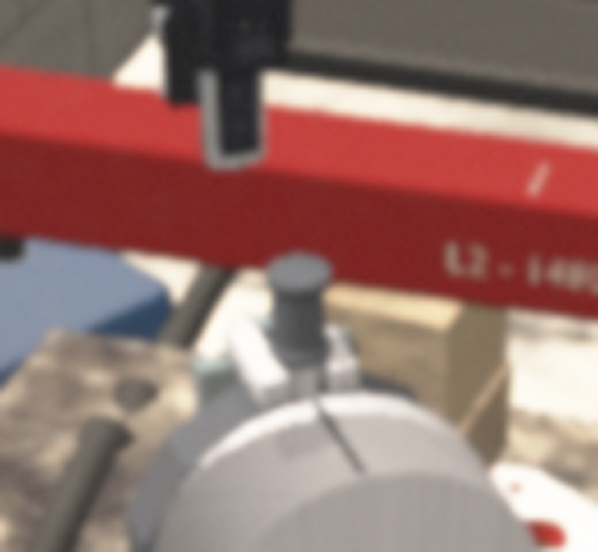

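```bash
python3 - <<'E'
from h import *
c=np.load("c19.npy",allow_pickle=True).item()
t=bp(c,200+427/3.5,150+205/3.5,.230); print("pin top",t.round(4)); print("pin shoulder expected ~(.573,-.153)")
print(bot.finish_job()); print(bot.observe()["clock"])
E
```

```text
pin top [ 0.5755 -0.153   0.23  ]
pin shoulder expected ~(.573,-.153)
the job is handed in; nothing more can be done
None
the job is handed in; nothing more can be done
```

The lock pin is in the fork and socket with its shoulder on the fork, and I handed the job in at about 26 s of the 67 s allowed. No verdict was reported.

- **Drum:** four light strokes on the rim brought the scribed line and socket to within about 1° of the top by the wrist camera. The highest contact force I read was about 12 N. It was read only between moves, so brief peaks would not show.
- **Pin:** it went down between the prongs with no measurable resistance. It seated at the predicted height of 0.1795 m with about 5 N, and I then released it and lifted the gripper clear.
- **Last pictures:** the pin stands upright with its collar on both prongs, the line is still at the top, and the gripper is clear. I saw no bystander disturbed, though I did not re-measure their positions.

Three readings disagreed:
- **Pin top:** it read about 2.5 mm off in x from where I released it. I put this down to camera and reading error, since the pin looks upright.
- **Fork position:** the top and wrist cameras differed by about 4 mm, so I aligned to the wrist view.
- **Fingertips:** by sight and by contact they were about 25 mm short of the reported tool point, so I worked from contact and pictures rather than the stated offset.

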